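# Make up two silversmithing kits on their boards

### The job

Make up the two class kits on the wooden kit boards. The board with three pockets gets the bangle in its round pocket, the grooved block in its oblong pocket and the plain square stamp in its long slot; the board with two pockets gets the doming block in its square pocket and the ball-ended punch in its long slot. Lay each thing flat on the floor of its pocket, the blocks with their groove or hollows up, and leave the round bench block, the hammer and the bowl where they are.

Things in the scene. Friction and masses are not known exactly. Their poses are not given: they have to be found in the camera images.
- board3: kit board with THREE pockets, light wood with grey pocket floors, 142 (x) x 166 (y) x 14 mm thick, fixed; origin at the centre of its underside, z up. Pockets 6 mm deep: floor 8 mm, rim 14 mm above the bench. In its frame (mm): round pocket 84 across at x=+23, y=+35; oblong pocket 84 (x) x 64 (y) centred at x=+23, y=-45; long slot 40 (x) x 144 (y) centred at x=-45, y=0
- board2: kit board with TWO pockets, light wood with grey pocket floors, 128 (x) x 134 (y) x 14 mm thick, fixed; origin at the centre of its underside, z up. Pockets 6 mm deep: floor 8 mm, rim 14 mm above the bench. In its frame (mm): square pocket 68 x 68 centred at x=+24, y=0; long slot 42 (x) x 122 (y) centred at x=-37, y=0
- vblock: grooved block: steel on a green-painted lower half, 60 (x, along the groove) by 40 (y) by 35 mm high, with one straight groove 20 mm wide at the mouth running along its top; 0.36 to 0.54 kg; origin at the centre of its underside, z up
- domeblock: doming block: steel on a green-painted lower half, 45 by 45 by 40 mm high, four round hollows of different sizes in its top; 0.48 to 0.72 kg; origin at the centre of its underside, z up
- bangle: bangle blank: plain silvery ring like a short tube, 60 mm outside diameter, 3 mm wall, 24 mm high, axis vertical; about 0.11 kg; origin at the middle of the ring (12 mm above what it stands on), z along its axis; its outside is made of 16 flats, the flats facing x and y (and every 22.5 degrees)
- stamp: plain square stamp: straight steel bar lying down, 120 mm long (x) and 16 by 16 mm, only the last 16 mm at +x slimmer (12 mm); 0.18 to 0.26 kg; origin at its middle (8 mm above what it lies on), x along it
- ballpunch: ball-ended punch: steel, lying down, 98 mm long (x): a square grip 18 by 18 mm from x=-49 to x=+11 mm, then a 10 mm neck, then an 18 mm ball ending at x=+49; 0.15 to 0.23 kg, balancing at x=-8 mm; origin at the middle of its length (9 mm above what it lies on), x along it towards the ball
- benchblock: bystander among the stock: plain round steel bench block, 60 mm diameter, 22 mm high, 0.48 kg; origin at the centre of its underside
- hammer: bystander: hammer lying beyond the stock, about 250 mm long (x, handle to -x); origin under its middle
- bowl: bystander: open copper bowl, 90 mm across the rim, 40 mm high; origin at the centre of its underside
Things that resemble listed ones, but are neither listed nor needed, are in the scene too. Leave any purple, turquoise or yellow look-alike of the bangle alone.

How it is judged:
By the outcome, as a careful person would: the job done as asked, in the order asked, and still so for the second after the job is handed in, with the robot touching nothing.
It also fails if it takes over 128 s, if anything falls off the work surface, if the arm or the gripper's body presses on something with over 40 N, if the wrist force passes 120 N, or if a joint passes its speed limit or range.

### The arm

A 6-joint arm with a two-finger parallel gripper is mounted at the origin on the work surface. World frame = base frame: x ahead of the robot, y to its left, z up, the work surface at z = 0. Lengths are in m, angles in rad, forces in N, time in s.
With the tool pointing down it reaches from about 0.375 to 0.9 m from the base axis. Payload 3.1 kg.
Tool frame: the origin (TCP) lies between the finger pads; the fingertips stand 19 mm ahead of it and the grasp point (between the pads) is the TCP; z points along the fingers, y is the line along which they close (so a half turn about z gives the same grasp; the last joint's range is limited). The gripper opens to 87 mm and grips with 3 to 60 N. Pads are 19 mm wide; open, the fingers measure 117 mm over their backs; the gripper's body (75 mm by 190 mm) begins 51 mm behind the grasp point.
Start: joints at [1.036, 0.527, 1.433, -0, 1.181, -0.178], TCP at [0.218, 0.586, 0.242] pointing down, gripper open.
Joint ranges: [-3.08, 3.08], [-0.75, 2.2], [0.22, 2.44], [-1.43, 4.57], [0, 2.65], [-2.85, 2.85]. Speed limits (rad/s): [2.79, 2.79, 3.14, 3.14, 3.14, 3.14].

### API

Orientations are given as [roll, pitch, yaw] about the fixed x, y, z axes, in that order (R = Rz(yaw) Ry(pitch) Rx(roll)).
In Python, from station import ctrl gives the robot as it stands.
- The arm moves only by the tool move_arm, never from a script. Its argument "steps" is a list of rows, each a list of 3 entries, a list of its own where there are three numbers: the turn, a rotation vector about the tool's x, y, z scaled (see below), then the shift along the tool's x, y, z scaled (see below), then the closure, from -1 (fully open) to 1 (shut). In form: [[[ax, ay, az], [x, y, z], gripper], ...]. A call has 1 to 10 rows; each row shifts and turns the commanded pose from where the row before left it, along the tool's axes as they then stand; what a row does not reach is not made up. The controller multiplies each number of a shift by 25 mm and each number of a turn by 0.1 rad. A row lasts 1/10 s, in which the tool goes at most 50 mm and 8.59 degrees, less where a joint would pass 70% of its speed; a pose out of reach is approached as far as the arm can. A call with a number of a shift or a turn outside -1 to 1 is refused whole. A call with a gripper value outside its range is refused whole. The fingers move at their own pace and stop on an object; "force" is the grip in N (left out, the last holds). Time passes only in rows, so rows that do not move let the fingers close. It gives the time, the measured TCP pose, the force, the opening and the grip force at its end, in the units of the state.
- ctrl.read_state(): the state, without advancing time (a new reading comes with each control period).
- ctrl.read_camera(name): name is "scene" or "side" or "wrist"; returns (picture, depth): 400x640x3 uint8, red, green, blue; 400x640 float32, m along the optical axis (not along the pixel's ray), 0 where there is no reading.
- ctrl.calibration(name): a dict with "camera_matrix" (3x3 intrinsics, pixels), "distortion" ([k1, k2, p1, p2, k3] as OpenCV has them; the pictures are not rectified), "position" and "orientation" of the camera in the world; the wrist camera has in their place "hand_eye" (4x4, takes a point from camera to tool coordinates, whose origin is the TCP and whose axes are the flange's). Camera axes: x right, y up, looking along -z (the intrinsics and any distortion apply to the point x, -y, -z); pixel columns grow to the right and rows downward; lengths in m; the calibration is good to about 2 mm. A picture is of the moment at which its call begins: read the wrist's pose just before it. calibration takes no time and is no camera call.
- ctrl.job_done(): hands the job in; it is judged then, once.
The state is a dict: "t": time; "qpos": joint angles; "joint_vel": joint speeds; "effort": joint torques, N m; "eef_pos": TCP position; "tcp_rot": TCP orientation; "contact_force": force on the tool from outside, world axes, zero at the start; "wrist_torque": the same for the moment, N m; "finger_gap": finger opening in m; "finger_force": force on a finger pad.
Only numpy, scipy, OpenCV 4.12 (cv2) and the standard library are available. Lean on these libraries where they do the work, as an engineer would, in place of code of your own. Each camera call takes 0.05 s, during which the arm holds its last target. There are 200 camera calls.

## Working session

There is one attempt and no reset: what is moved stays moved. The work goes in short steps, Python scripts to look and compute and a tool call to move; the robot and the scene stay as the last step left them, time stands still between calls to the robot, and variables do not carry over. Pictures are saved under pics/ and viewed, at most 14 in all, crops included, and the job is handed in when it is done.

Besides the shell and the picture viewer there is one more tool, called as name(argument=value, ...), one argument or row to a line, values as JSON. move_arm: Moves the arm, as the interface text tells. Its arguments: {"type":"object","properties":{"steps":{"type":"array"},"force":{"type":"number"}},"required":["steps"]}

```bash
mkdir -p pics; ls; cat > h.py <<'E'
import numpy as np, cv2
from station import ctrl
from scipy.spatial.transform import Rotation as R
def save(n,im): cv2.imwrite('pics/'+n+'.png',im[:,:,::-1])
E
python3 - <<'E'
from h import *
s=ctrl.read_state(); print(s)
for c in ['scene','side','wrist']:
    print(c,ctrl.calibration(c))
    im,d=ctrl.read_camera(c); save(c+'0',im); np.savez('%s0.npz'%c,im=im,d=d); print(d.min(),d.max())
E
```

```text
pics
{'t': 0.0, 'qpos': array([ 1.03552341e+00,  5.28497846e-01,  1.43390264e+00,  1.24747602e-05,
        1.18137604e+00, -1.78465586e-01]), 'joint_vel': array([ 4.30969044e-07, -8.75484657e-04,  9.55926199e-04, -2.87762795e-04,
        6.64253782e-04,  4.46830097e-04]), 'effort': array([-1.10899378e-03, -4.40033019e+01, -1.76596302e+01,  6.33506547e-02,
        5.79342199e-02, -1.77093789e-04]), 'eef_pos': array([0.21789519, 0.58505299, 0.24055201]), 'tcp_rot': array([-3.13944551e+00, -3.99027903e-04,  2.78478014e+00]), 'contact_force': array([-0.56695324, -0.49592616,  0.59119515]), 'wrist_torque': array([-0.02544299,  0.002526  ,  0.00426273]), 'finger_force': 0.0, 'finger_gap': 0.08706714941979653}
scene {'camera_matrix': array([[519.22078809,   0.        , 320.97991054],
       [  0.        , 519.22078809, 199.39514112],
       [  0.        ,   0.        ,   1.        ]]), 'distortion': array([-0.04765942,  0.        ,  0.        ,  0.        ,  0.        ]), 'position': array([ 1.2134988 , -0.39325803,  1.21680376]), 'orientation': array([ 0.56085179, -0.01415196,  1.04558375]
[... 351 characters left out ...]
n': array([ 0.66393498,  0.00976844, -2.64739753])}
0.0 3.3049517
wrist {'camera_matrix': array([[317.46142192,   0.        , 323.70692638],
       [  0.        , 317.46142192, 199.70419286],
       [  0.        ,   0.        ,   1.        ]]), 'distortion': array([-0.03271318,  0.        ,  0.        ,  0.        ,  0.        ]), 'hand_eye': array([[-2.30794044e-04,  9.53942670e-01,  2.99988882e-01,
         8.27810564e-02],
       [ 9.99999557e-01, -5.35306021e-05,  9.39565044e-04,
         9.70222483e-05],
       [ 9.12349772e-04,  2.99988966e-01, -9.53942235e-01,
        -1.44102594e-01],
       [ 0.00000000e+00,  0.00000000e+00,  0.00000000e+00,
         1.00000000e+00]])}
0.0 1.2967925
```

View pics/scene0.png

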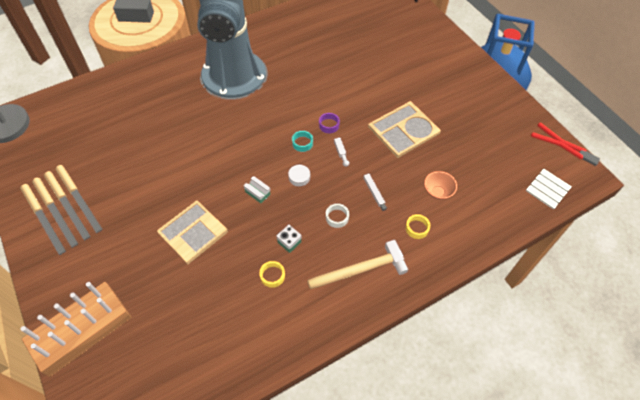

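View pics/side0.png

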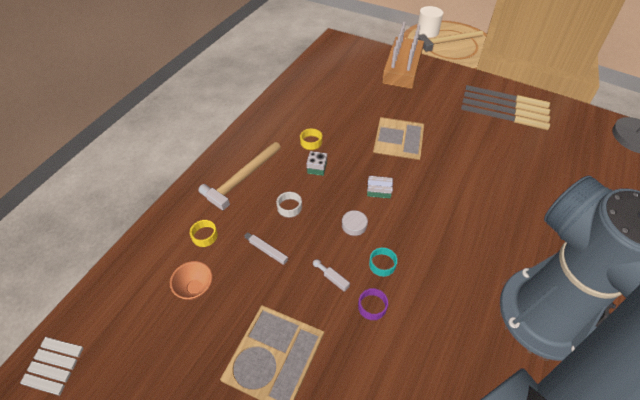

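Scene view: board3 at (404,128), board2 (193,232), vblock (257,187), domeblock (289,237), silver bangle (337,215), stamp (375,191), ballpunch (342,152), bench block (299,175). The purple (329,122), turquoise (302,141) and yellow (272,274; 418,226) rings are the look-alikes. In the side view the same things are at (273,353), (399,138), (380,187), (316,162), (289,204), (266,248), (331,275) and (354,223).

```bash
cat >> h.py <<'E'
K={c:ctrl.calibration(c) for c in ['scene','side','wrist']}
def campose(c,s=None):
    k=K[c]
    if c!='wrist': return R.from_euler('xyz',k['orientation']).as_matrix(),np.array(k['position'])
    H=k['hand_eye']; T=R.from_euler('xyz',s['tcp_rot']).as_matrix()
    return T@H[:3,:3], T@H[:3,3]+s['eef_pos']
def rays(c,px,s=None):
    k=K[c]; u=cv2.undistortPoints(np.array(px,float).reshape(-1,1,2),k['camera_matrix'],k['distortion']).reshape(-1,2)
    A,p=campose(c,s); return p,np.c_[u[:,0],-u[:,1],-np.ones(len(u))]@A.T
def onplane(c,px,z,s=None):
    p,d=rays(c,px,s); return p+d*((z-p[2])/d[:,2])[:,None]
def tri(r1,r2):
    (p,a),(q,b)=r1,r2; a=a[0];b=b[0]
    t=np.linalg.lstsq(np.c_[a,-b],q-p,rcond=None)[0]; P=p+a*t[0];Q=q+b*t[1]
    return (P+Q)/2,np.linalg.norm(P-Q)
def blobs(im,kind='grey',amin=25):
    h=cv2.cvtColor(im,cv2.COLOR_RGB2HSV)
    m=((h[...,1]<70)&(h[...,2]>105)) if kind=='grey' else (((h[...,0]>10)&(h[...,0]<26)&(h[...,1]>40)&(h[...,2]>170)))
    m=m.astype(np.uint8)*255
    cs=cv2.findContours(m,cv2.RETR_EXTERNAL,cv2.CHAIN_APPROX_NONE)[0]
    return [c for c in cs if cv2.contourArea(c)>=amin],m
def near(cs,p):
    return min(cs,key=lambda c:np.linalg.norm(np.array(cv2.minAreaRect(c)[0])-p))
E
cat > coarse.py <<'E'
from h import *
N=dict(vblock=((257,185),(380,183)),dome=((289,237),(317,158)),bangle=((337,215),(289,204)),stamp=((375,191),(266,248)),punch=((342,152),(331,275)),bench=((299,175),(354,223)))
ims={c:np.load(c+'0.npz')['im'] for c in ['scene','side']}
ds={c:np.load(c+'0.npz')['d'] for c in ['scene','side']}
cs={c:blobs(ims[c])[0] for c in ims}
for n,(a,b) in N.items():
    r=[cv2.minAreaRect(near(cs[c],np.array(p))) for c,p in zip(('scene','side'),(a,b))]
    P,e=tri(rays('scene',r[0][0]),rays('side',r[1][0]))
    print(n,[np.round(x[0],1) for x in r],[np.round(x[1],0) for x in r],P.round(4),'miss',round(e,4))
for n,(a,b) in dict(board3=((404,128),(273,353)),board2=((193,232),(399,138))).items():
  for c,p in zip(('scene','side'),(a,b)):
    cc=near(blobs(ims[c],'wood',300)[0],np.array(p)); q=onplane(c,cv2.approxPolyDP(cc,0.05*cv2.arcLength(cc,True),True),.014)[:,:2]
    r=cv2.minAreaRect((q*1000).astype(np.float32)); print(n,c,q.round(3).tolist(),np.round(r[0],1),np.round(r[1],1),r[2])
E
python3 coarse.py
```

```text
vblock [array([257.2, 188.2]), array([379.7, 184.6])] [array([26., 17.]), array([25., 17.])] [ 0.4549 -0.1371  0.0235] miss 0.0009
dome [array([288.8, 236.8]), array([316. , 160.6])] [array([21., 20.]), array([19., 18.])] [ 0.6341 -0.1332  0.0278] miss 0.0023
bangle [array([337., 215.]), array([288.5, 204.5])] [array([22., 24.]), array([25., 25.])] [0.6312 0.0152 0.0096] miss 0.0024
stamp [array([374.6, 191. ]), array([267. , 248.5])] [array([39.,  8.]), array([46.,  9.])] [0.6127 0.1472 0.0045] miss 0.0012
punch [array([341.5, 151.5]), array([330.5, 274. ])] [array([30.,  8.]), array([44., 11.])] [0.4515 0.1377 0.0073] miss 0.0007
bench [array([298.5, 174.5]), array([354.5, 222.5])] [array([21., 21.]), array([25., 25.])] [ 0.4635 -0.0114  0.0099] miss 0.0018
board3 scene [[0.393, 0.427], [0.402, 0.261], [0.55, 0.269], [0.535, 0.433]] [471.4 348.2] [147.8 167. ] 3.2772645950317383
board3 side [[0.543, 0.276], [0.531, 0.439], [0.422, 0.421], [0.448, 0.279], [0.391, 0.404], [0.403, 0.265]] [466.9 352.1] [142.  163.5] 4.744955062866211
board2 scene [[0.403, -0.295], [0.434, -0.423], [0.565, -0.391], [0.534, -0.265]] [ 484.1 -343.2] [135.7 131.3] 13.446964263916016
board2 side [[0.558, -0.384], [0.521, -0.248], [0.4, -0.282], [0.437, -0.418]] [ 478.7 -333.3] [125.9 142.1] 15.218240737915039
```

View pics/wrist0.png

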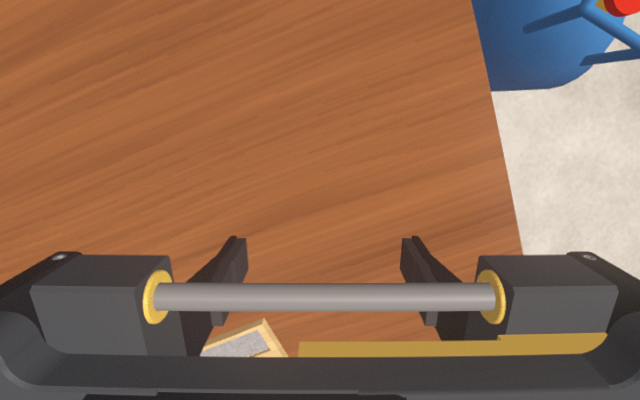

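move_arm(
  steps=[
    [[0,0,1],[0,0,0],-1],
    [[0,0,1],[0,0,0],-1],
    [[0,0,1],[0,0,0],-1],
    [[0,0,1],[0,0,0],-1],
    [[0,0,1],[0,0,0],-1],
    [[0,0,1],[0,0,0],-1],
    [[0,0,1],[0,0,0],-1],
    [[0,0,1],[0,0,0],-1],
    [[0,0,1],[0,0,0],-1],
    [[0,0,1],[0,0,0],-1],
  ],
)

```text
t: 1.15
eef_pos: [0.2181, 0.5854, 0.2411]
tcp_rot: [-3.141, 0.001, 1.781]
contact_force: [-0.2, 0.5, 0.1]
finger_gap: 0.0869
finger_force: 0.0
```

move_arm(
  steps=[
    [[0,0,1],[0,0,0],-1],
    [[0,0,0.5],[0,0,0],-1],
    [[0,0,0],[-1,0.9,0],-1],
    [[0,0,0],[-1,0.9,0],-1],
    [[0,0,0],[-1,0.9,0],-1],
    [[0,0,0],[-1,0.9,0],-1],
    [[0,0,0],[-1,0.9,0],-1],
    [[0,0,0],[-1,0.9,0],-1],
    [[0,0,0],[-1,0.9,0],-1],
    [[0,0,0],[-1,0.9,0],-1],
  ],
)

```text
t: 2.15
eef_pos: [0.4114, 0.3964, 0.2413]
tcp_rot: [-3.141, 0.0, 1.635]
contact_force: [0.9, 0.7, -0.3]
finger_gap: 0.0868
finger_force: 0.0
```

```bash
cat > w.py <<'E'
import sys
from h import *
def snap(n):
    s=ctrl.read_state(); im,d=ctrl.read_camera('wrist'); save(n,im)
    np.savez(n+'.npz',im=im,d=d,e=s['eef_pos'],r=s['tcp_rot']); print(s['t'],s['eef_pos'].round(4),s['tcp_rot'].round(4),s['finger_gap'].round(4))
if __name__=='__main__': snap(sys.argv[1])
E
python3 w.py w1
```

```text
Traceback (most recent call last):
  File "w.py", line 6, in <module>
    if __name__=='__main__': snap(sys.argv[1])
                             ~~~~^^^^^^^^^^^^^
  File "w.py", line 5, in snap
    np.savez(n+'.npz',im=im,d=d,e=s['eef_pos'],r=s['tcp_rot']); print(s['t'],s['eef_pos'].round(4),s['tcp_rot'].round(4),s['finger_gap'].round(4))
                                                                                                                         ^^^^^^^^^^^^^^^^^^^^^
AttributeError: 'float' object has no attribute 'round'
```

move_arm(
  steps=[
    [[0,0,0],[-1,0.5,0],-1],
    [[0,0,0],[-1,0.5,0],-1],
    [[0,0,0],[-1,0.5,0],-1],
    [[0,0,0],[-1,0.5,0],-1],
    [[0,0,0],[-1,0.5,0],-1],
    [[0,0,0],[-1,0.5,0],-1],
    [[0,0,0],[-1,0.5,0],-1],
    [[0,0,0],[-1,0.5,0],-1],
    [[0,0,0],[-1,0.5,0],-1],
    [[0,0,0],[0,0,0],-1],
  ],
)

```text
t: 3.2
eef_pos: [0.5393, 0.1776, 0.2414]
tcp_rot: [3.14, 0.001, 1.631]
contact_force: [0.7, 0.2, 0.2]
finger_gap: 0.0872
finger_force: 0.0
```

```bash
sed -i "s/s\['finger_gap'\].round(4)/s['finger_gap']/" w.py; python3 w.py w2
```

```text
3.2 [0.5393 0.1776 0.2414] [3.1403e+00 1.0000e-03 1.6310e+00] 0.08724677223874695
```

View pics/w1.png

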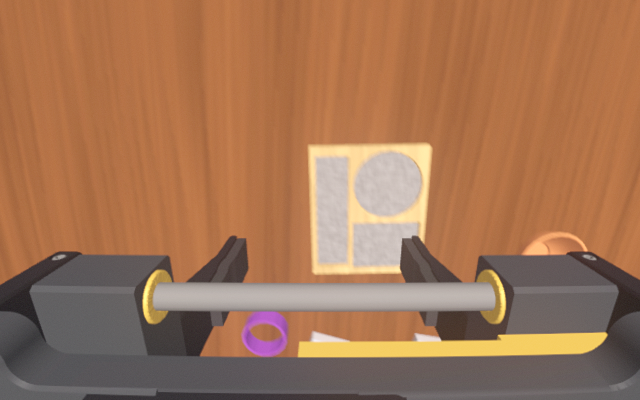

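View pics/w2.png

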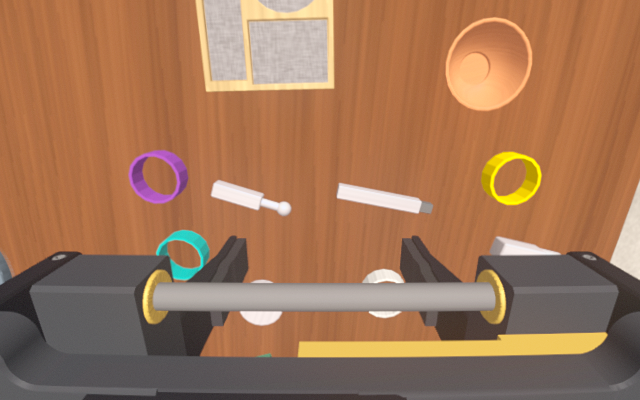

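w1 shows board3 at (372,208), with the slot on the left, the round pocket at the upper right and the oblong pocket at the lower right. w2 shows the punch at (250,198) with its ball at (284,209), the stamp at (384,198) with its slim tip at (428,207), and the silver bangle under the rod at (384,292).

```bash
cat >> h.py <<'E'
def load(n):
    z=np.load(n+'.npz'); return z['im'],dict(eef_pos=z['e'],tcp_rot=z['r'])
def rect(c,px,z,s=None):
    q=(onplane(c,px,z,s)[:,:2]*1000).astype(np.float32); r=cv2.minAreaRect(q); return q,np.round(r[0],1),np.round(r[1],1),round(r[2],1)
E
python3 - <<'E'
from h import *
def corners(c): return cv2.boxPoints(cv2.minAreaRect(c))
i1,s1=load('w1'); i2,s2=load('w2')
b=near(blobs(i1,'wood',2000)[0],np.array((372,208))); print('board px',np.array(cv2.minAreaRect(b)[0]).round(1))
for z in (.0,.014): print('board3',z,rect('wrist',b,z,s1)[1:])
g=[c for c in blobs(i1,'grey',800)[0] if 100<cv2.minAreaRect(c)[0][1]<260 and 300<cv2.minAreaRect(c)[0][0]<440]
for c in g: print(' pocket',rect('wrist',c,.008,s1)[1:])
print('corners w1',corners(b).round(1).tolist())
cs=blobs(i2,'wood',300)[0]; b2=near(cs,np.array((268,40))); print(cv2.boundingRect(b2)); 
p=b2.reshape(-1,2); l=p[np.argmax(p@[-1,1])]; r=p[np.argmax(p@[1,1])]
p=b.reshape(-1,2); l1=p[np.argmax(p@[-1,1])]; r1=p[np.argmax(p@[1,1])]
for a,c in ((l1,l),(r1,r)): print('corner',a,c,tri(rays('wrist',a,s1),rays('wrist',c,s2)))
g2=blobs(i2,'grey',100)[0]
for n,p,z in (('stamp',(384,198),.016),('punch',(250,198),.018),('bangle',(384,290),.024)):
    c=near(g2,np.array(p)); print(n,np.round(cv2.minAreaRect(c)[0],1),rect('wrist',c,z,s2)[1:]); 
    sc=near(blobs(np.load('scene0.npz')['im'])[0],np.array(dict(stamp=(375,191),punch=(342,152),bangle=(337,215))[n]))
    f=lambda c:cv2.minAreaRect(c)[0]
    print('   tri',tri(rays('scene',f(sc)),rays('wrist',f(c),s2)))
E
```

```text
board px [319.5 141. ]
board3 0.0 (array([430.3, 414.8]), array([865.2, 352.8]), 3.6)
board3 0.014 (array([429.5, 417.2]), array([833.7, 339.9]), 3.6)
 pocket (array([496.5, 304. ]), array([83.7, 63.2]), 3.7)
 pocket (array([424.8, 344.1]), array([ 40.1, 143.7]), 4.4)
 pocket (array([490. , 384.7]), array([82.7, 83.3]), 37.4)
corners w1 [[-0.0, 0.0], [639.0, 0.0], [639.0, 282.0], [0.0, 282.0]]
(177, 0, 164, 283)
corner [ 33 263] [208 260] (array([0.64629412, 0.53096971, 0.65860926]), np.float64(0.20326870487235355))
corner [639 278] [321 282] (array([0.52851453, 0.34560256, 0.3402764 ]), np.float64(0.19221659960354126))
stamp [384.3 199. ] (array([615.9, 149. ]), array([ 20., 120.]), 82.2)
   tri (array([0.61612332, 0.14631376, 0.00891742]), np.float64(0.0020635629216837563))
punch [251.  198.7] (array([453.7, 140.2]), array([23.6, 98.1]), 75.5)
   tri (array([0.45121412, 0.13721808, 0.0077905 ]), np.float64(0.0005842058694571609))
bangle [324. 297.] (array([549.8,   9.5]), array([462.2,  87.6]), 3.3)
   tri (array([ 0.58285964,  0.00898542, -0.01267337]), np.float64(0.07422789323114114))
```

move_arm(
  steps=[
    [[0,0,0],[-1,0.25,0],-1],
    [[0,0,0],[-1,0.25,0],-1],
    [[0,0,0],[-1,0.25,0],-1],
    [[0,0,0],[-1,0.25,0],-1],
    [[0,0,0],[-1,0.25,0],-1],
    [[0,0,0],[-1,0.25,0],-1],
    [[0,0,0],[-1,0.25,0],-1],
    [[0,0,0],[-1,0.25,0],-1],
    [[0,0,0],[-1,0.25,0],-1],
    [[0,0,0],[0,0,0],-1],
  ],
)

```text
t: 4.25
eef_pos: [0.6088, -0.0423, 0.2414]
tcp_rot: [3.141, 0.001, 1.633]
contact_force: [-0.1, 0.7, 0.4]
finger_gap: 0.0869
finger_force: 0.0
```

```bash
python3 w.py w3
```

```text
4.25 [ 0.6088 -0.0423  0.2414] [3.1408e+00 8.0000e-04 1.6328e+00] 0.08687789287352572
```

View pics/w3.png

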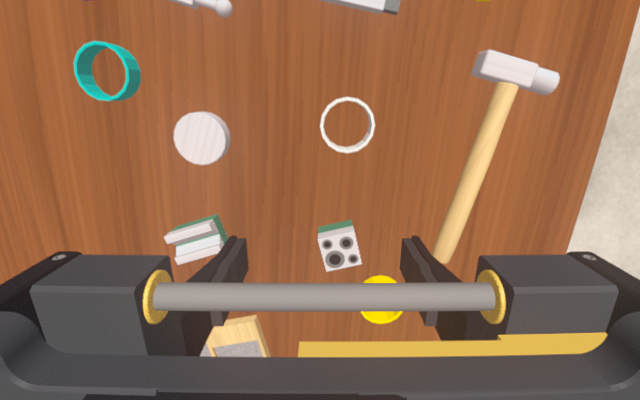

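w3: silver bangle at (348,125), bench block (202,138), vblock (200,238), domeblock (340,247), turquoise ring (106,71), yellow ring (381,298). Ring candidates in w3 are silver (348,125), turquoise (106,71) and yellow (381,298). The description says plain and silvery, so (348,125) fits, and I'll confirm it in a crop.

```bash
python3 - <<'E'
from h import *
i,s=load('w3'); save('crop_bangle',cv2.resize(i[70:180,280:420],None,fx=4,fy=4,interpolation=cv2.INTER_CUBIC))
g=blobs(i,'grey',60)[0]; f=lambda c:cv2.minAreaRect(c)[0]
S=blobs(np.load('scene0.npz')['im'])[0]
for n,p,z,q in (('bangle',(348,125),.024,(337,215)),('bench',(202,138),.022,(299,175)),('dome',(340,247),.04,(289,237)),('vblock',(196,243),.035,(257,188))):
    c=near(g,np.array(p)); print(n,np.round(f(c),1),rect('wrist',c,z,s)[1:],tri(rays('scene',f(near(S,np.array(q)))),rays('wrist',f(c),s)))
c=near(g,np.array((348,125))); q=onplane('wrist',c,.024,s)[:,:2]; m=cv2.minEnclosingCircle((q*1000).astype(np.float32)); print(m)
E
```

```text
bangle [346.9 124.4] (array([631.2,  15. ]), array([60.7, 60.9]), 61.3) (array([0.63162036, 0.01432051, 0.01158775]), np.float64(0.0014101411352647126))
bench [201.  137.5] (array([467. ,  -9.4]), array([65. , 59.7]), 3.4) (array([ 0.46104259, -0.01090378,  0.00683833]), np.float64(0.00044157668474045303))
dome [338.1 245.6] (array([ 631.5, -125.6]), array([45.8, 60.5]), 17.2) (array([ 0.6320198 , -0.13282756,  0.02436043]), np.float64(0.0010840188407769068))
vblock [196.1 239.7] (array([ 459.8, -130.6]), array([75.7, 48.2]), 21.0) (array([ 0.45415904, -0.13664836,  0.0220693 ]), np.float64(0.0004975200109248408))
((631.3452758789062, 14.89554214477539), 31.154052734375)
```

View pics/crop_bangle.png

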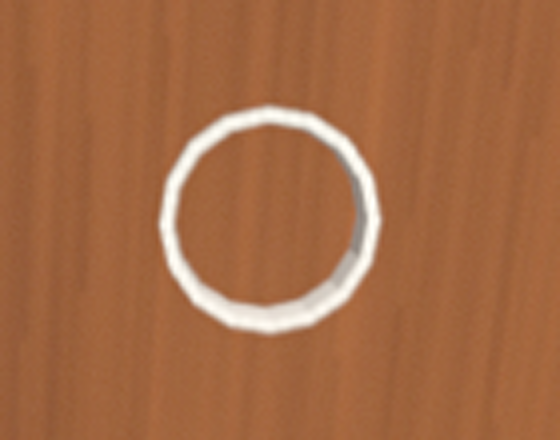

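The crop confirms a silvery 16-sided ring at w3 (347,124), with corners lying on the tool's y axis. I'll turn 0.2 rad so the pads meet flats, then go down over it.

move_arm(
  steps=[
    [[0,0,1],[0,0,0],-1],
    [[0,0,1],[0,0,0],-1],
    [[0,0,0],[0.8,0.2,0.8],-1],
    [[0,0,0],[0.8,0.2,0.8],-1],
    [[0,0,0],[0.8,0.2,0.8],-1],
    [[0,0,0],[0,0,1],-1],
    [[0,0,0],[0,0,1],-1],
    [[0,0,0],[0,0,1],-1],
    [[0,0,0],[0,0,1],-1],
    [[0,0,0],[0,0,0],-1],
  ],
)

```text
t: 5.3
eef_pos: [0.6271, 0.0192, 0.0781]
tcp_rot: [-3.132, -0.001, 1.437]
contact_force: [-0.5, 0.0, -0.2]
finger_gap: 0.0867
finger_force: 0.0
```

```bash
cat > go.py <<'E'
import sys
from h import *
# go.py x y z [yaw deg]: units along tool axes from here (after turning to yaw)
s=ctrl.read_state(); a=[float(v) for v in sys.argv[1:]]
y0=s['tcp_rot'][2]; yaw=np.radians(a[3]) if len(a)>3 else y0
d=np.array(a[:3])-s['eef_pos']
x=np.array([np.cos(yaw),np.sin(yaw)]); y=np.array([np.sin(yaw),-np.cos(yaw)])
turn=-(yaw-y0); turn=(turn+np.pi)%(2*np.pi)-np.pi
print('t %.2f'%s['t'],s['eef_pos'].round(4),s['tcp_rot'].round(4),'gap %.4f'%s['finger_gap'],'q',s['qpos'].round(2)[[0,5]])
print('turn units %.2f'%(turn/.1),'x %.2f y %.2f z %.2f'%(x@d[:2]/.025,y@d[:2]/.025,-d[2]/.025))
E
python3 go.py .6314 .0147 .028
```

```text
t 5.30 [0.6271 0.0192 0.0781] [-3.1324e+00 -7.0000e-04  1.4366e+00] gap 0.0867 q [-0.15 -0.01]
turn units 0.00 x -0.16 y 0.19 z 2.01
```

move_arm(
  steps=[
    [[0,0,0],[0,0,1],-1],
    [[0,0,0],[0,0,0],-1],
    [[0,0,0],[0,0,0],-1],
    [[0,0,0],[0,0,0],-1],
  ],
)

```text
t: 5.7
eef_pos: [0.6317, 0.017, 0.0582]
tcp_rot: [3.139, -0.0, 1.435]
contact_force: [-0.7, 0.0, 0.4]
finger_gap: 0.087
finger_force: 0.0
```

```bash
python3 go.py .6314 .0147 .028
```

```text
t 5.70 [0.6317 0.017  0.0582] [ 3.1393e+00 -1.0000e-04  1.4352e+00] gap 0.0870 q [-0.15 -0.01]
turn units 0.00 x -0.09 y 0.00 z 1.21
```

move_arm(
  steps=[
    [[0,0,0],[-0.1,0,0.4],-1],
    [[0,0,0],[0,0,0.4],-1],
    [[0,0,0],[0,0,0.4],-1],
    [[0,0,0],[0,0,0],-1],
    [[0,0,0],[0,0,0],1],
    [[0,0,0],[0,0,0],1],
    [[0,0,0],[0,0,0],1],
    [[0,0,0],[0,0,0],1],
    [[0,0,0],[0,0,0],1],
  ],
  force=25,
)

```text
t: 6.6
eef_pos: [0.6308, 0.0142, 0.0269]
tcp_rot: [3.141, 0.0, 1.435]
contact_force: [-0.2, -0.7, 1.3]
finger_gap: 0.0594
finger_force: 25.0
```

```bash
python3 go.py .49 .3847 .1
```

```text
t 6.60 [0.6308 0.0142 0.0269] [3.1407 0.     1.4348] gap 0.0594 q [-0.15 -0.02]
turn units 0.00 x 13.92 y -7.59 z -2.92
```

move_arm(
  steps=[
    [[0,0,0],[0,0,-1],1],
    [[0,0,0],[0,0,-1],1],
    [[0,0,0],[0,0,-1],1],
    [[0,0,0],[1,-0.5,0],1],
    [[0,0,0],[1,-0.5,0],1],
    [[0,0,0],[1,-0.5,0],1],
    [[0,0,0],[1,-0.5,0],1],
    [[0,0,0],[1,-0.5,0],1],
    [[0,0,0],[1,-0.5,0],1],
    [[0,0,0],[1,-0.5,0],1],
  ],
)

```text
t: 7.6
eef_pos: [0.5669, 0.2004, 0.1015]
tcp_rot: [-3.141, 0.0, 1.435]
contact_force: [0.3, 0.1, -0.4]
finger_gap: 0.059
finger_force: 25.0
```

move_arm(
  steps=[
    [[0,0,0],[1,-0.6,0],1],
    [[0,0,0],[1,-0.6,0],1],
    [[0,0,0],[1,-0.6,0],1],
    [[0,0,0],[1,-0.6,0],1],
    [[0,0,0],[1,-0.6,0],1],
    [[0,0,0],[1,-0.6,0],1],
    [[0,0,0],[1,-0.6,0],1],
    [[0,0,0],[0,0,0],1],
    [[0,0,0],[0,0,0],1],
    [[0,0,0],[0,0,0],1],
  ],
)

```text
t: 8.6
eef_pos: [0.4874, 0.3862, 0.1014]
tcp_rot: [-3.141, 0.001, 1.434]
contact_force: [1.4, -1.4, -0.5]
finger_gap: 0.0591
finger_force: 25.0
```

```bash
python3 w.py w4; python3 go.py .4901 .3843 .036; python3 - <<'E'
from h import *
i,s=load('w4')
for c in blobs(i,'grey',800)[0]: print(np.round(cv2.minAreaRect(c)[0]),rect('wrist',c,.008,s)[1:])
E
```

```text
8.6 [0.4874 0.3862 0.1014] [-3.1414e+00  7.0000e-04  1.4344e+00] 0.05905903546812614
t 8.65 [0.4877 0.3861 0.1015] [-3.1414e+00  5.0000e-04  1.4336e+00] gap 0.0593 q [0.49 0.63]
turn units 0.00 x -0.06 y 0.11 z 2.62
[336. 368.] (array([477.1, 225.6]), array([ 24.6, 117.3]), 82.2)
[500. 319.] (array([633.6, 259.6]), array([32.6, 84.2]), 81.5)
[531. 294.] (array([659.8, 282. ]), array([ 28. , 133.9]), 80.9)
[116. 294.] (array([292.9, 332.2]), array([ 28.1, 133.7]), 83.5)
[319. 244.] (array([477.4, 349. ]), array([158.5, 214. ]), 87.4)
```

View pics/w4.png

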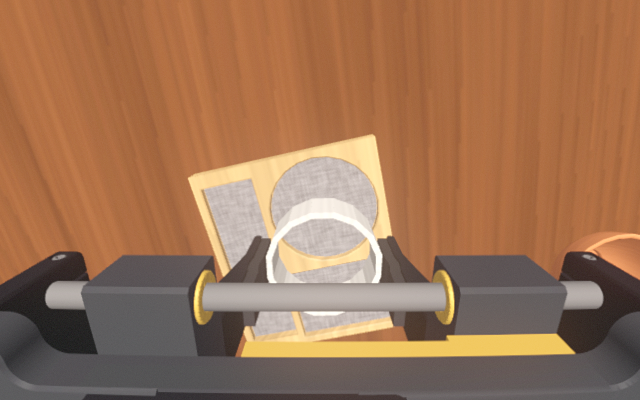

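w4 shows the ring held over the round pocket, whose centre is near (324,208), consistent with the earlier fit. Lowering now.

move_arm(
  steps=[
    [[0,0,0],[0,0.1,0.6],1],
    [[0,0,0],[0,0,0.6],1],
    [[0,0,0],[0,0,0.6],1],
    [[0,0,0],[0,0,0.4],1],
    [[0,0,0],[0,0,0.4],1],
    [[0,0,0],[0,0,0],1],
    [[0,0,0],[0,0,0],1],
  ],
)

```text
t: 9.35
eef_pos: [0.4896, 0.3868, 0.0361]
tcp_rot: [-3.141, 0.0, 1.435]
contact_force: [1.1, 0.2, -1.7]
finger_gap: 0.059
finger_force: 25.0
```

```bash
python3 go.py .4901 .3843 .035
```

```text
t 9.35 [0.4896 0.3868 0.0361] [-3.1412e+00  2.0000e-04  1.4349e+00] gap 0.0590 q [0.49 0.63]
turn units 0.00 x -0.10 y 0.03 z 0.04
```

move_arm(
  steps=[
    [[0,0,0],[0,0,0],-0.6],
    [[0,0,0],[0,0,0],-0.6],
    [[0,0,0],[0,0,0],-0.6],
    [[0,0,0],[0,0,-1],-0.6],
    [[0,0,0],[0,0,-1],-0.6],
    [[0,0,1],[0,0,-1],-0.6],
    [[0,0,1],[0,0,-1],-1],
    [[0,0,1],[0,0,-1],-1],
    [[0,0,1],[0,0,-1],-1],
    [[0,0,1],[0,0,-1],-1],
  ],
)

```text
t: 10.35
eef_pos: [0.4895, 0.3867, 0.213]
tcp_rot: [3.141, -0.0, 0.931]
contact_force: [0.4, -0.2, -0.7]
finger_gap: 0.086
finger_force: 0.0
```

move_arm(
  steps=[
    [[0,0,1],[0,0,-1],-1],
    [[0,0,1],[0,0,0],-1],
    [[0,0,1],[0,0,0],-1],
    [[0,0,1],[0,0,0],-1],
    [[0,0,1],[0,0,0],-1],
    [[0,0,0.6],[0,0,0],-1],
    [[0,0,0],[0,0,0],-1],
    [[0,0,0],[0,0,0],-1],
  ],
)

```text
t: 11.15
eef_pos: [0.4896, 0.3867, 0.2367]
tcp_rot: [-3.142, -0.0, 0.376]
contact_force: [-0.1, -0.8, 0.7]
finger_gap: 0.0873
finger_force: 0.0
```

```bash
python3 w.py w5; python3 go.py .42 -.15 .235; python3 - <<'E'
from h import *
i,s=load('w5'); save('w5c',cv2.resize(i[60:300,150:550],None,fx=2,fy=2))
E
```

```text
11.15 [0.4896 0.3867 0.2367] [-3.1416e+00 -2.0000e-04  3.7610e-01] 0.08733944938144095
t 11.20 [0.4897 0.3867 0.2367] [-3.1416e+00 -2.0000e-04  3.7590e-01] gap 0.0873 q [0.49 1.68]
turn units 0.00 x -10.47 y 18.95 z 0.07
```

View pics/w5c.png

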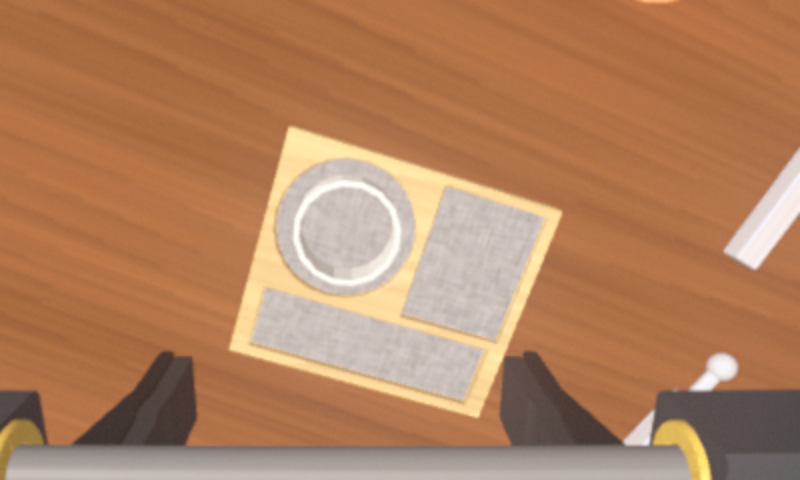

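The bangle is flat inside the round pocket, crop centre (347,230). Moving on to the grooved block.

move_arm(
  steps=[
    [[0,0,0],[-0.55,1,0],-1],
    [[0,0,0],[-0.55,1,0],-1],
    [[0,0,0],[-0.55,1,0],-1],
    [[0,0,0],[-0.55,1,0],-1],
    [[0,0,0],[-0.55,1,0],-1],
    [[0,0,0],[-0.55,1,0],-1],
    [[0,0,0],[-0.55,1,0],-1],
    [[0,0,0],[-0.55,1,0],-1],
    [[0,0,0],[-0.55,1,0],-1],
    [[0,0,0],[-0.55,1,0],-1],
  ],
)

```text
t: 12.2
eef_pos: [0.4532, 0.1027, 0.2368]
tcp_rot: [3.141, -0.001, 0.376]
contact_force: [1.1, 0.1, -0.6]
finger_gap: 0.0874
finger_force: 0.0
```

move_arm(
  steps=[
    [[0,0,0],[-0.55,1,0],-1],
    [[0,0,0],[-0.55,1,0],-1],
    [[0,0,0],[-0.55,1,0],-1],
    [[0,0,0],[-0.55,1,0],-1],
    [[0,0,0],[-0.55,1,0],-1],
    [[0,0,0],[-0.55,1,0],-1],
    [[0,0,0],[-0.55,1,0],-1],
    [[0,0,0],[-0.55,1,0],-1],
    [[0,0,0],[-0.55,1,0],-1],
    [[0,0,0],[0,0,0],-1],
  ],
)

```text
t: 13.2
eef_pos: [0.4212, -0.1543, 0.237]
tcp_rot: [3.139, -0.001, 0.372]
contact_force: [1.1, 0.5, 1.0]
finger_gap: 0.0873
finger_force: 0.0
```

```bash
python3 w.py w6; python3 - <<'E'
from h import *
i5,s5=load('w5')
for c in blobs(i5,'grey',1500)[0]:
    r=rect('wrist',c,.008,s5)[1:]
    if 250<r[0][1]<450 and r[1].max()<160: print('pocket',r)
i,s=load('w6'); save('w6c',cv2.resize(i[60:300,200:440],None,fx=2.5,fy=2.5))
for c in blobs(i,'grey',300)[0]:
    m=cv2.minAreaRect(c)
    if m[0][1]<260: print(np.round(m[0]),rect('wrist',c,.035,s)[1:],(onplane('wrist',cv2.approxPolyDP(c,3,True),.035,s)[:,:2]*1000).round(1).tolist())
E
```

```text
13.2 [ 0.4212 -0.1543  0.237 ] [ 3.1386e+00 -1.1000e-03  3.7170e-01] 0.08732290127897725
pocket (array([421.3, 346.7]), array([ 38.5, 143.5]), 4.6)
pocket (array([493.7, 306.9]), array([83.8, 63. ]), 4.7)
pocket (array([487.6, 387.3]), array([82.2, 83.1]), 21.5)
[477. 211.] (array([ 448.9, -336.6]), array([ 37.9, 111.7]), 15.4) [[417.2, -288.0], [446.0, -395.0], [481.0, -384.3], [451.4, -278.3]]
[490. 163.] (array([ 503.9, -321.4]), array([62.5, 61.1]), 15.6) [[525.1, -284.5], [466.7, -301.3], [482.6, -358.5], [541.8, -341.0]]
[319. 142.] (array([ 455.1, -136.2]), array([61.7, 40.9]), 20.5) [[476.0, -108.0], [420.4, -128.3], [433.4, -165.0], [489.3, -144.8]]
[215.  90.] (array([466.8, -16. ]), array([57.7, 60.6]), 17.3) [[489.1, 3.9], [465.5, 14.6], [444.7, 4.9], [437.6, -16.7], [451.5, -41.4], [469.8, -46.8], [490.6, -35.0], [495.4, -15.5]]
[84. 51.] (array([455.2, 121. ]), array([26.3, 94.2]), 75.5) [[500.9, 112.2], [494.8, 121.3], [482.2, 119.0], [467.7, 123.7], [465.8, 131.7], [413.2, 143.9], [409.2, 131.3], [415.2, 118.1], [462.2, 105.9], [467.9, 112.2], [484.2, 108.0], [491.5, 101.2], [498.3, 103.6]]
```

View pics/w6c.png

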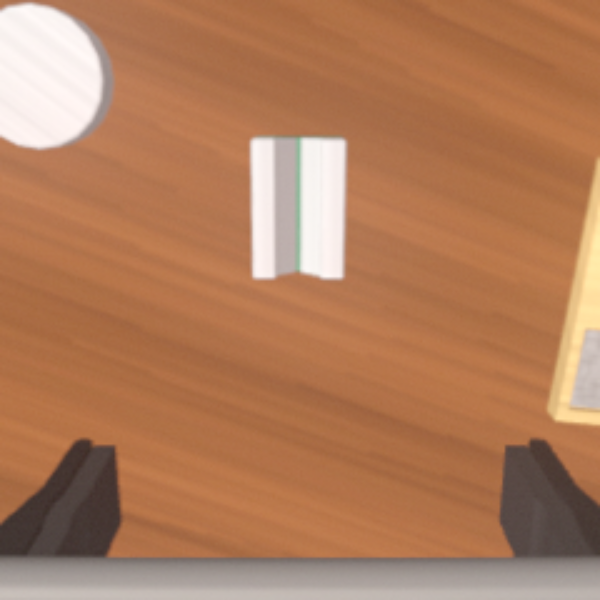

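The grooved block is groove up at w6 (319,142), size 61.7 x 40.9 mm as it must be. w1 was taken while moving, so I'll check the static w4/w5 views for bias, using the placed ring.

```bash
python3 go.py .4551 -.1362 .028 20.2; python3 - <<'E'
from h import *
i,s=load('w5'); h=cv2.cvtColor(i,cv2.COLOR_RGB2HSV)
m=((h[...,2]>225)&(h[...,1]<50)).astype(np.uint8); m[:, :270]=0; m[:135]=0; m[215:]=0; m[:,370:]=0
c=max(cv2.findContours(m,cv2.RETR_EXTERNAL,2)[0],key=cv2.contourArea); q=(onplane('wrist',c,.032,s)[:,:2]*1000).astype(np.float32); print('ring w5',cv2.fitEllipse(q),cv2.minEnclosingCircle(q))
i,s=load('w4'); h=cv2.cvtColor(i,cv2.COLOR_RGB2HSV)
# wood-to-grey edge of round pocket: upper arc
g=cv2.medianBlur(((h[...,1]<70)).astype(np.uint8),5); pts=[]
for x in range(285,366,4):
    y=np.argmax(g[140:230,x])+140; pts.append((x,y))
q=onplane('wrist',pts,.014,s)[:,:2]*1000
A=np.c_[2*q,np.ones(len(q))]; r=np.linalg.lstsq(A,(q**2).sum(1),rcond=None)[0]; print('circle w4',r[:2],np.sqrt(r[2]+r[0]**2+r[1]**2))
E
```

```text
t 13.25 [ 0.4207 -0.1524  0.2368] [ 3.141e+00 -6.000e-04  3.723e-01] gap 0.0869 q [-0.6  0.6]
turn units 0.20 x 1.52 y -0.13 z 8.35
ring w5 ((489.8661193847656, 387.61865234375), (59.38890075683594, 62.14358139038086), 137.03843688964844) ((490.8095397949219, 387.57037353515625), 31.82477378845215)
circle w4 [487.80198406 387.86082374] 41.023763639367594
```

move_arm(
  steps=[
    [[0,0,0.2],[0,0,0],-1],
    [[0,0,0],[0.5,-0.1,0.8],-1],
    [[0,0,0],[0.5,0,0.9],-1],
    [[0,0,0],[0.5,0,1],-1],
    [[0,0,0],[0,0,1],-1],
    [[0,0,0],[0,0,1],-1],
    [[0,0,0],[0,0,1],-1],
    [[0,0,0],[0,0,0.5],-1],
    [[0,0,0],[0,0,0],-1],
    [[0,0,0],[0,0,0],-1],
  ],
)

```text
t: 14.25
eef_pos: [0.4549, -0.1346, 0.0817]
tcp_rot: [-3.141, 0.0, 0.356]
contact_force: [0.3, -0.3, 0.5]
finger_gap: 0.087
finger_force: 0.0
```

```bash
python3 go.py .4551 -.1362 .028 20.2
```

```text
t 14.25 [ 0.4549 -0.1346  0.0817] [-3.1412e+00  2.0000e-04  3.5600e-01] gap 0.0870 q [-0.52  0.69]
turn units 0.03 x -0.02 y 0.06 z 2.15
```

move_arm(
  steps=[
    [[0,0,0],[0,0.06,0.7],-1],
    [[0,0,0],[0,0,0.7],-1],
    [[0,0,0],[0,0,0.45],-1],
    [[0,0,0],[0,0,0.3],-1],
    [[0,0,0],[0,0,0],-1],
    [[0,0,0],[0,0,0],1],
    [[0,0,0],[0,0,0],1],
    [[0,0,0],[0,0,0],1],
    [[0,0,0],[0,0,0],1],
    [[0,0,0],[0,0,0],1],
  ],
  force=45,
)

```text
t: 15.25
eef_pos: [0.4554, -0.1371, 0.028]
tcp_rot: [3.141, -0.0, 0.355]
contact_force: [-0.2, 0.8, -0.3]
finger_gap: 0.0547
finger_force: 0.0
```

```bash
python3 go.py .4934 .3061 .1 4.6
```

```text
t 15.25 [ 0.4554 -0.1371  0.028 ] [ 3.1412e+00 -3.0000e-04  3.5480e-01] gap 0.0547 q [-0.53  0.69]
turn units 2.75 x 2.94 y -17.55 z -2.88
```

move_arm(
  steps=[
    [[0,0,0],[0,0,0],1],
    [[0,0,0],[0,0,0],1],
    [[0,0,0],[0,0,0],1],
    [[0,0,0],[0,0,0],1],
    [[0,0,0],[0,0,0],1],
    [[0,0,0],[0,0,-0.5],1],
    [[0,0,0],[0,0,-1],1],
    [[0,0,1],[0,0,-1],1],
    [[0,0,1],[0,0,-0.5],1],
    [[0,0,0.7],[0,0,0],1],
  ],
)

```text
t: 16.25
eef_pos: [0.456, -0.1373, 0.1049]
tcp_rot: [3.14, -0.003, 0.082]
contact_force: [0.1, -1.0, -5.4]
finger_gap: 0.0397
finger_force: 45.0
```

```bash
python3 go.py .4934 .3061 .1 4.6
```

```text
t 16.25 [ 0.456  -0.1373  0.1049] [ 3.1396e+00 -2.8000e-03  8.1600e-02] gap 0.0397 q [-0.53  0.96]
turn units 0.01 x 2.91 y -17.56 z 0.20
```

move_arm(
  steps=[
    [[0,0,0],[0.16,-1,0],1],
    [[0,0,0],[0.16,-1,0],1],
    [[0,0,0],[0.16,-1,0],1],
    [[0,0,0],[0.16,-1,0],1],
    [[0,0,0],[0.16,-1,0],1],
    [[0,0,0],[0.16,-1,0],1],
    [[0,0,0],[0.16,-1,0],1],
    [[0,0,0],[0.16,-1,0],1],
    [[0,0,0],[0.16,-1,0],1],
    [[0,0,0],[0.16,-1,0],1],
  ],
)

```text
t: 17.25
eef_pos: [0.4732, 0.1166, 0.1029]
tcp_rot: [-3.142, 0.001, 0.085]
contact_force: [-0.2, -0.7, -5.1]
finger_gap: 0.0396
finger_force: 45.0
```

move_arm(
  steps=[
    [[0,0,0],[0.16,-1,0],1],
    [[0,0,0],[0.16,-1,0],1],
    [[0,0,0],[0.16,-1,0],1],
    [[0,0,0],[0.16,-1,0],1],
    [[0,0,0],[0.16,-1,0],1],
    [[0,0,0],[0.16,-1,0],1],
    [[0,0,0],[0.16,-1,0],1],
    [[0,0,0],[0.16,-0.5,0],1],
    [[0,0,0],[0,0,0],1],
    [[0,0,0],[0,0,0],1],
  ],
)

```text
t: 18.25
eef_pos: [0.4893, 0.3042, 0.1025]
tcp_rot: [3.14, 0.002, 0.085]
contact_force: [0.5, 0.5, -5.0]
finger_gap: 0.0396
finger_force: 45.0
```

```bash
python3 go.py .4934 .3061 .0365 4.6
```

```text
t 18.25 [0.4893 0.3042 0.1025] [3.1404e+00 1.8000e-03 8.5300e-02] gap 0.0396 q [0.36 1.85]
turn units 0.05 x 0.17 y -0.06 z 2.64
```

move_arm(
  steps=[
    [[0,0,0],[0.15,-0.05,0.6],1],
    [[0,0,0],[0,0,0.6],1],
    [[0,0,0],[0,0,0.6],1],
    [[0,0,0],[0,0,0.5],1],
    [[0,0,0],[0,0,0.3],1],
    [[0,0,0],[0,0,0],1],
    [[0,0,0],[0,0,0],1],
  ],
)

```text
t: 18.95
eef_pos: [0.4939, 0.3066, 0.0376]
tcp_rot: [-3.142, -0.0, 0.085]
contact_force: [0.6, -0.3, -4.2]
finger_gap: 0.0394
finger_force: 45.0
```

```bash
python3 go.py .4934 .3061 .036 4.6
```

```text
t 18.95 [0.4939 0.3066 0.0376] [-3.1415e+00 -2.0000e-04  8.4600e-02] gap 0.0394 q [0.36 1.85]
turn units 0.04 x -0.02 y 0.02 z 0.07
```

move_arm(
  steps=[
    [[0,0,0],[0,0,0.06],1],
    [[0,0,0],[0,0,0],1],
    [[0,0,0],[0,0,0],-0.15],
    [[0,0,0],[0,0,0],-0.15],
    [[0,0,0],[0,0,0],-0.15],
    [[0,0,0],[0,0,-0.7],-0.15],
    [[0,0,0],[0,0,-1],-0.15],
    [[0,0,0.7],[0,0,-1],-0.15],
    [[0,0,0.8],[0,0,-1],-1],
    [[0,0,0.7],[0,0,-1],-1],
  ],
)

```text
t: 19.95
eef_pos: [0.4937, 0.3066, 0.1553]
tcp_rot: [-3.141, -0.001, -0.138]
contact_force: [-0.4, -0.7, -0.3]
finger_gap: 0.0592
finger_force: 0.0
```

```bash
python3 go.py .58 .155 .2 -7.8
```

```text
t 19.95 [0.4937 0.3066 0.1553] [-3.1412e+00 -8.0000e-04 -1.3820e-01] gap 0.0592 q [0.36 2.07]
turn units -0.02 x 4.24 y 5.54 z -1.79
```

move_arm(
  steps=[
    [[0,0,0],[0.6,0.8,-0.25],-1],
    [[0,0,0],[0.6,0.8,-0.25],-1],
    [[0,0,0],[0.6,0.8,-0.25],-1],
    [[0,0,0],[0.6,0.8,-0.25],-1],
    [[0,0,0],[0.6,0.8,-0.25],-1],
    [[0,0,0],[0.6,0.8,-0.25],-1],
    [[0,0,0],[0.6,0.8,-0.25],-1],
    [[0,0,0],[0,0,0],-1],
    [[0,0,0],[0,0,0],-1],
    [[0,0,0],[0,0,0],-1],
  ],
)

```text
t: 20.95
eef_pos: [0.5779, 0.1544, 0.1974]
tcp_rot: [-3.141, 0.001, -0.135]
contact_force: [0.8, 0.5, -0.3]
finger_gap: 0.0867
finger_force: 0.0
```

```bash
python3 w.py w7; python3 - <<'E'
from h import *
i,s=load('w7')
for c in blobs(i,'grey',300)[0]:
    m=cv2.minAreaRect(c)
    if m[0][1]<270: print(np.round(m[0]),rect('wrist',c,.016,s)[1:])
E
python3 go.py .616 .149 .027 -7.8
```

```text
20.95 [0.5779 0.1544 0.1974] [-3.1414e+00  1.2000e-03 -1.3470e-01] 0.08667776781269475
[326. 141.] (array([616.9, 146.7]), array([ 16.1, 119.7]), 82.0)
[614.  91.] (array([ 631.9, -145.7]), array([56. , 59.5]), 15.4)
t 21.00 [0.5778 0.1546 0.1973] [-3.1415e+00  1.2000e-03 -1.3420e-01] gap 0.0870 q [0.07 1.78]
turn units 0.02 x 1.54 y 0.02 z 6.81
```

View pics/w7.png

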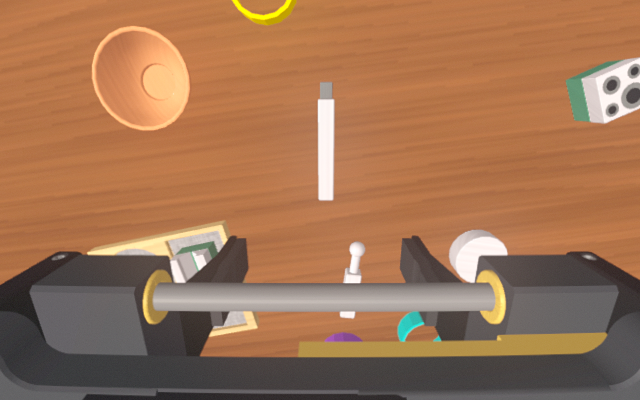

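w7: the stamp lies at (326,141), 16.1 x 119.7 mm, with its slim dark tip at (326,90). The grooved block sits in its pocket at (195,258). Going down on the stamp.

move_arm(
  steps=[
    [[0,0,0],[0.5,0.1,0.8],-1],
    [[0,0,0],[0.5,0,1],-1],
    [[0,0,0],[0.6,0,1],-1],
    [[0,0,0],[0,0,1],-1],
    [[0,0,0],[0,0,1],-1],
    [[0,0,0],[0,0,0.7],-1],
    [[0,0,0],[0,0,0],-0.3],
    [[0,0,0],[0,0,0],-0.3],
    [[0,0,0],[0,0,0],-0.3],
  ],
  force=40,
)

```text
t: 21.9
eef_pos: [0.6188, 0.1465, 0.0612]
tcp_rot: [-3.141, -0.002, -0.134]
contact_force: [0.5, -0.4, 0.4]
finger_gap: 0.0707
finger_force: 0.0
```

```bash
python3 go.py .6169 .1467 .027 -8
```

```text
t 21.90 [0.6188 0.1465 0.0612] [-3.1412e+00 -2.1000e-03 -1.3440e-01] gap 0.0707 q [0.06 1.76]
turn units 0.05 x -0.08 y 0.00 z 1.37
```

move_arm(
  steps=[
    [[0,0,0.05],[-0.05,0,0.4],-0.3],
    [[0,0,0],[0,0,0.4],-0.3],
    [[0,0,0],[0,0,0.4],-0.3],
    [[0,0,0],[0,0,0.15],-0.3],
    [[0,0,0],[0,0,0],-0.3],
    [[0,0,0],[0,0,0],1],
    [[0,0,0],[0,0,0],1],
    [[0,0,0],[0,0,0],1],
    [[0,0,0],[0,0,0],1],
    [[0,0,0],[0,0,0],1],
  ],
)

```text
t: 22.9
eef_pos: [0.617, 0.1461, 0.0265]
tcp_rot: [-3.142, -0.0, -0.14]
contact_force: [-0.4, 0.3, 0.1]
finger_gap: 0.0245
finger_force: 0.0
```

move_arm(
  steps=[
    [[0,0,0],[0,0,0],1],
    [[0,0,0],[0,0,0],1],
    [[0,0,0],[0,0,0],1],
    [[0,0,0],[0,0,0],1],
    [[0,0,0],[0,0,0],1],
    [[0,0,0],[0,0,0],1],
    [[0,0,0],[0,0,0],1],
  ],
)

```text
t: 23.6
eef_pos: [0.617, 0.1461, 0.0265]
tcp_rot: [-3.141, -0.0, -0.14]
contact_force: [0.0, 1.4, 2.1]
finger_gap: 0.0155
finger_force: 40.0
```

```bash
python3 go.py .4212 .346 .09 94.6
```

```text
t 23.60 [0.617  0.1461 0.0265] [-3.1414e+00 -2.0000e-04 -1.4030e-01] gap 0.0155 q [0.06 1.77]
turn units -17.91 x 8.60 y -7.16 z -2.54
```

move_arm(
  steps=[
    [[0,0,0],[0,0,-0.6],1],
    [[0,0,0],[0,0,-1],1],
    [[0,0,0],[0,0,-1],1],
    [[0,0,-0.9],[0,0,-0.4],1],
    [[0,0,-1],[0,0,0],1],
    [[0,0,-1],[0,0,0],1],
    [[0,0,-1],[0,0,0],1],
    [[0,0,-1],[0,0,0],1],
    [[0,0,-1],[0,0,0],1],
    [[0,0,-1],[0,0,0],1],
  ],
)

```text
t: 24.6
eef_pos: [0.6163, 0.1458, 0.1015]
tcp_rot: [-3.141, 0.001, 0.554]
contact_force: [0.6, -0.1, -2.9]
finger_gap: 0.0154
finger_force: 40.0
```

move_arm(
  steps=[
    [[0,0,-1],[0,0,0],1],
    [[0,0,-1],[0,0,0],1],
    [[0,0,-1],[0,0,0],1],
    [[0,0,-1],[0,0,0],1],
    [[0,0,-1],[0,0,0],1],
    [[0,0,-1],[0,0,0],1],
    [[0,0,-1],[0,0,0],1],
    [[0,0,-1],[0,0,0],1],
    [[0,0,-1],[0,0,0],1],
    [[0,0,-1],[0,0,0],1],
  ],
)

```text
t: 25.6
eef_pos: [0.6163, 0.1458, 0.1015]
tcp_rot: [-3.14, 0.0, 1.554]
contact_force: [0.3, 0.6, -2.8]
finger_gap: 0.0149
finger_force: 40.0
```

move_arm(
  steps=[
    [[0,0,-1],[0,0,0],1],
    [[0,0,0],[0,0,0],1],
  ],
)

```text
t: 25.8
eef_pos: [0.6164, 0.1458, 0.1015]
tcp_rot: [-3.141, 0.0, 1.65]
contact_force: [-0.1, -0.1, -3.0]
finger_gap: 0.0152
finger_force: 40.0
```

```bash
python3 go.py .4212 .346 .09 94.6
```

```text
t 25.80 [0.6164 0.1458 0.1015] [-3.1406e+00  3.0000e-04  1.6497e+00] gap 0.0152 q [ 0.06 -0.02]
turn units -0.01 x 8.61 y -7.14 z 0.46
```

move_arm(
  steps=[
    [[0,0,0],[1,-0.8,0],1],
    [[0,0,0],[1,-0.8,0],1],
    [[0,0,0],[1,-0.8,0],1],
    [[0,0,0],[1,-0.8,0],1],
    [[0,0,0],[1,-0.8,0],1],
    [[0,0,0],[1,-0.8,0],1],
    [[0,0,0],[1,-0.8,0],1],
    [[0,0,0],[1,-0.8,0],1],
    [[0,0,0],[0.6,-0.75,0],1],
    [[0,0,0],[0,0,0],1],
  ],
)

```text
t: 26.8
eef_pos: [0.418, 0.3473, 0.1014]
tcp_rot: [-3.138, 0.001, 1.651]
contact_force: [-0.6, 0.2, -1.1]
finger_gap: 0.0155
finger_force: 40.0
```

move_arm(
  steps=[
    [[0,0,0],[0,0,0],1],
    [[0,0,0],[0,0,0],1],
  ],
)

```text
t: 27.0
eef_pos: [0.4228, 0.3461, 0.1016]
tcp_rot: [3.14, -0.0, 1.648]
contact_force: [1.1, 0.3, -1.9]
finger_gap: 0.0156
finger_force: 40.0
```

```bash
python3 go.py .4212 .346 .0355 94.6
```

```text
t 27.00 [0.4228 0.3461 0.1016] [ 3.1402e+00 -2.0000e-04  1.6484e+00] gap 0.0156 q [0.48 0.4 ]
turn units -0.03 x 0.00 y -0.06 z 2.64
```

move_arm(
  steps=[
    [[0,0,0],[0,-0.05,0.6],1],
    [[0,0,0],[0,0,0.6],1],
    [[0,0,0],[0,0,0.6],1],
    [[0,0,0],[0,0,0.5],1],
    [[0,0,0],[0,0,0.3],1],
    [[0,0,0],[0,0,0],1],
    [[0,0,0],[0,0,0],1],
  ],
)

```text
t: 27.7
eef_pos: [0.4209, 0.3461, 0.0364]
tcp_rot: [3.141, -0.0, 1.649]
contact_force: [0.0, -0.3, -1.7]
finger_gap: 0.0155
finger_force: 40.0
```

```bash
python3 go.py .4212 .346 .035 94.6; python3 -c "
from h import *
print(ctrl.read_state()['contact_force'].round(1))"
```

```text
t 27.70 [0.4209 0.3461 0.0364] [ 3.1413e+00 -1.0000e-04  1.6493e+00] gap 0.0155 q [0.48 0.4 ]
turn units -0.02 x -0.00 y 0.01 z 0.06
[ 0.  -0.3 -1.7]
```

move_arm(
  steps=[
    [[0,0,0],[0,0,0.05],1],
    [[0,0,0],[0,0,0],1],
    [[0,0,0],[0,0,0],0.4],
    [[0,0,0],[0,0,0],0.4],
    [[0,0,0],[0,0,0],0.4],
    [[0,0,0],[0,0,-0.7],0.4],
    [[0,0,0],[0,0,-1],0.4],
    [[0,0,-1],[0,0,-1],0.4],
    [[0,0,-1],[0,0,-1],-1],
    [[0,0,0],[0,0,-1],-1],
  ],
)

```text
t: 28.7
eef_pos: [0.4203, 0.3461, 0.1537]
tcp_rot: [3.141, -0.0, 1.852]
contact_force: [0.7, -0.3, 0.2]
finger_gap: 0.0355
finger_force: 0.0
```

move_arm(
  steps=[
    [[0,0,0],[0,0,-1],-1],
    [[0,0,0],[0,0,-1],-1],
    [[0,0,0],[0,0,0],-1],
    [[0,0,0],[0,0,0],-1],
  ],
)

```text
t: 29.1
eef_pos: [0.4204, 0.3462, 0.203]
tcp_rot: [3.14, -0.0, 1.85]
contact_force: [-0.7, 0.4, -0.5]
finger_gap: 0.0661
finger_force: 0.0
```

```bash
python3 w.py w8; python3 go.py .643 -.175 .2; python3 - <<'E'
from h import *
i,s=load('w8'); save('w8c',cv2.resize(i[60:300,180:500],None,fx=2.4,fy=2.4))
E
```

```text
29.1 [0.4204 0.3462 0.203 ] [ 3.1404e+00 -2.0000e-04  1.8499e+00] 0.06610755508951884
t 29.15 [0.4199 0.3458 0.202 ] [-3.1405e+00  3.0000e-04  1.8498e+00] gap 0.0704 q [0.48 0.2 ]
turn units 0.00 x -22.49 y 2.84 z 0.08
```

View pics/w8c.png

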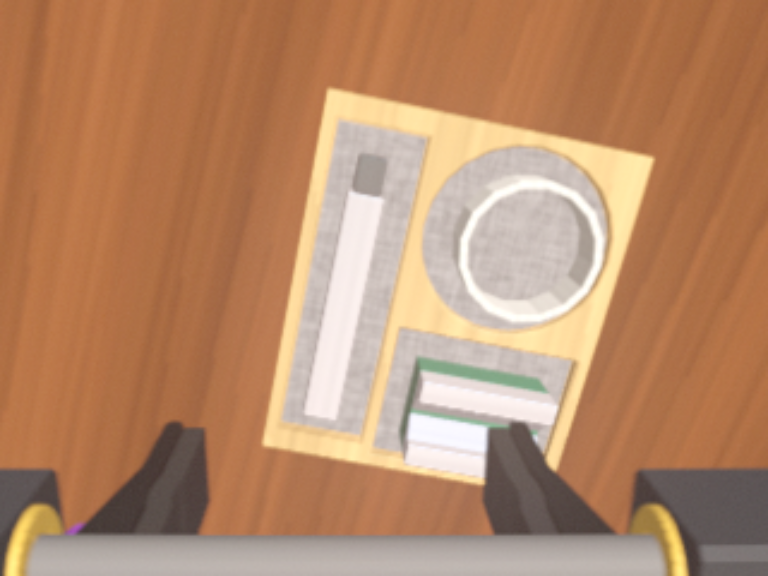

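The board with three pockets is done: stamp at crop (345,290), ring (533,250), grooved block (480,415), all inside their pockets. On to the doming block.

move_arm(
  steps=[
    [[0,0,0],[-1,0.12,0],-1],
    [[0,0,0],[-1,0.12,0],-1],
    [[0,0,0],[-1,0.12,0],-1],
    [[0,0,0],[-1,0.12,0],-1],
    [[0,0,0],[-1,0.12,0],-1],
    [[0,0,0],[-1,0.12,0],-1],
    [[0,0,0],[-1,0.12,0],-1],
    [[0,0,0],[-1,0.12,0],-1],
    [[0,0,0],[-1,0.12,0],-1],
    [[0,0,0],[-1,0.12,0],-1],
  ],
)

```text
t: 30.15
eef_pos: [0.5174, 0.1131, 0.2008]
tcp_rot: [-3.138, -0.001, 1.85]
contact_force: [0.1, 0.3, -0.1]
finger_gap: 0.0872
finger_force: 0.0
```

move_arm(
  steps=[
    [[0,0,0],[-1,0.12,0],-1],
    [[0,0,0],[-1,0.12,0],-1],
    [[0,0,0],[-1,0.12,0],-1],
    [[0,0,0],[-1,0.12,0],-1],
    [[0,0,0],[-1,0.12,0],-1],
    [[0,0,0],[-1,0.12,0],-1],
    [[0,0,0],[-1,0.12,0],-1],
    [[0,0,0],[-1,0.12,0],-1],
    [[0,0,0],[-1,0.12,0],-1],
    [[0,0,0],[-1,0.12,0],-1],
  ],
)

```text
t: 31.15
eef_pos: [0.6151, -0.1186, 0.2003]
tcp_rot: [-3.138, -0.002, 1.85]
contact_force: [0.3, 0.3, -0.2]
finger_gap: 0.0871
finger_force: 0.0
```

move_arm(
  steps=[
    [[0,0,0],[-1,0.12,0],-1],
    [[0,0,0],[-1,0.12,0],-1],
    [[0,0,0],[0,0,0],-1],
    [[0,0,0],[0,0,0],-1],
    [[0,0,0],[0,0,0],-1],
  ],
)

```text
t: 31.65
eef_pos: [0.6343, -0.1631, 0.2013]
tcp_rot: [-3.139, -0.002, 1.85]
contact_force: [-0.8, 0.3, -0.6]
finger_gap: 0.0869
finger_force: 0.0
```

```bash
python3 w.py w9;  python3 - <<'E'
from h import *
i,s=load('w9'); save('w9c',cv2.resize(i[40:300,160:480],None,fx=2.2,fy=2.2))
for c in blobs(i,'grey',300)[0]:
    m=cv2.minAreaRect(c)
    if m[0][1]<270: print(np.round(m[0]),'z.04',rect('wrist',c,.04,s)[1:],(onplane('wrist',cv2.approxPolyDP(c,4,True),.04,s)[:,:2]*1000).round(1).tolist())
E
python3 go.py .632 -.137 .028
```

```text
31.65 [ 0.6343 -0.1631  0.2013] [-3.1392e+00 -2.5000e-03  1.8503e+00] 0.08692511317102189
[137. 247.] z.04 (array([ 457.3, -283.6]), array([61.1, 20.4]), 14.2) [[428.9, -281.6], [430.2, -301.0], [489.1, -284.8], [467.9, -291.0], [460.5, -272.3]]
[332. 156.] z.04 (array([ 633.5, -131.3]), array([45.4, 48.7]), 16.1) [[645.5, -103.5], [606.0, -116.8], [620.0, -160.6], [661.5, -147.5]]
[604. 202.] z.04 (array([ 926.5, -113.3]), array([ 76.5, 179. ]), 33.1) [[909.7, -17.4], [909.3, -156.8], [934.7, -152.3], [1006.2, -167.7]]
[605.  12.] z.04 (array([826.5,  58.8]), array([45.1, 18.4]), 18.1) [[804.4, 53.9], [835.2, 52.0], [845.0, 64.5], [844.5, 74.5], [804.5, 61.4]]
[197.   7.] z.04 (array([484.9, -38.6]), array([46.8, 10.9]), 15.1) [[460.9, -39.4], [483.0, -44.8], [497.0, -39.4], [506.1, -27.3]]
t 31.70 [ 0.6345 -0.163   0.2017] [-3.1398e+00 -1.9000e-03  1.8507e+00] gap 0.0871 q [-0.42 -0.7 ]
turn units 0.00 x 1.03 y 0.19 z 6.95
```

View pics/w9c.png

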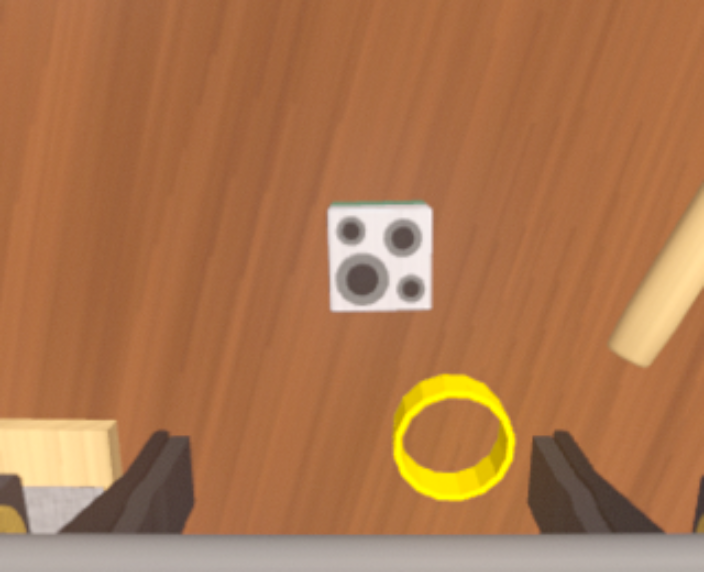

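w9: doming block, hollows up, at crop (381,258), and aligned with the tool. The yellow ring at (455,440) is well clear of the fingers.

move_arm(
  steps=[
    [[0,0,0],[0.4,0.1,0.5],-1],
    [[0,0,0],[0.4,0.1,0.9],-1],
    [[0,0,0],[0.35,0.1,0.9],-1],
    [[0,0,0],[0,0,1],-1],
    [[0,0,0],[0,0,1],-1],
    [[0,0,0],[0,0,0.6],-1],
    [[0,0,0],[0,0,0],-1],
    [[0,0,0],[0,0,0],-1],
    [[0,0,0],[0,0,0],-1],
  ],
  force=55,
)

```text
t: 32.6
eef_pos: [0.6356, -0.1349, 0.0814]
tcp_rot: [3.139, 0.002, 1.85]
contact_force: [-0.0, -0.1, 0.3]
finger_gap: 0.0869
finger_force: 0.0
```

```bash
python3 go.py .634 -.1331 .028
```

```text
t 32.60 [ 0.6356 -0.1349  0.0814] [3.1395e+00 1.6000e-03 1.8500e+00] gap 0.0869 q [-0.38 -0.66]
turn units 0.00 x 0.09 y -0.04 z 2.13
```

move_arm(
  steps=[
    [[0,0,0],[0.05,0,0.6],-1],
    [[0,0,0],[0,0,0.6],-1],
    [[0,0,0],[0,0,0.6],-1],
    [[0,0,0],[0,0,0.35],-1],
    [[0,0,0],[0,0,0],-1],
    [[0,0,0],[0,0,0],1],
    [[0,0,0],[0,0,0],1],
    [[0,0,0],[0,0,0],1],
    [[0,0,0],[0,0,0],1],
    [[0,0,0],[0,0,0],1],
  ],
)

```text
t: 33.6
eef_pos: [0.6346, -0.1335, 0.0268]
tcp_rot: [3.141, 0.0, 1.85]
contact_force: [0.3, -0.1, -0.5]
finger_gap: 0.0554
finger_force: 0.0
```

move_arm(
  steps=[
    [[0,0,0],[0,0,0],1],
    [[0,0,0],[0,0,0],1],
    [[0,0,0],[0,0,0],1],
    [[0,0,0],[0,0,0],1],
    [[0,0,0],[0,0,0],1],
  ],
)

```text
t: 34.1
eef_pos: [0.6343, -0.1335, 0.0266]
tcp_rot: [-3.142, 0.0, 1.85]
contact_force: [-1.2, 0.4, 3.8]
finger_gap: 0.0448
finger_force: 54.8
```

```bash
python3 go.py .504 -.33 .1; python3 - <<'E'
from h import *
# board2 pockets, wrist w6 (floor plane) and scene/side
i,s=load('w6')
for c in blobs(i,'grey',1000)[0]:
    r=rect('wrist',c,.008,s)[1:]
    if r[0][1]<-250: print('w6',r)
for c in ('scene','side'):
    im=np.load(c+'0.npz')['im']
    for k in blobs(im,'grey',200)[0]:
        r=rect(c,k,.008)[1:]
        if r[0][1]<-250 and r[0][1]>-400 and 350<r[0][0]<600: print(c,r)
E
```

```text
t 34.10 [ 0.6343 -0.1335  0.0266] [-3.1415e+00  1.0000e-04  1.8498e+00] gap 0.0448 q [-0.38 -0.66]
turn units 0.00 x -6.12 y -7.17 z -2.94
w6 (array([ 444.9, -352.7]), array([ 40.8, 120.3]), 15.4)
w6 (array([ 504.1, -336.4]), array([67.3, 65.8]), 15.6)
scene (array([ 502.9, -336.7]), array([65. , 65.7]), 16.0)
scene (array([ 443.8, -353.7]), array([ 38.7, 121. ]), 15.4)
side (array([ 504.5, -336. ]), array([67.4, 60.8]), 14.3)
side (array([ 444.9, -351.9]), array([ 41., 114.]), 15.4)
```

move_arm(
  steps=[
    [[0,0,0],[0,0,-0.5],1],
    [[0,0,0],[0,0,-1],1],
    [[0,0,0],[0,0,-1],1],
    [[0,0,0.1],[0,0,-0.5],1],
    [[0,0,0],[-0.8,-0.9,0],1],
    [[0,0,0],[-0.8,-0.9,0],1],
    [[0,0,0],[-0.8,-0.9,0],1],
    [[0,0,0],[-0.8,-0.9,0],1],
    [[0,0,0],[-0.8,-0.9,0],1],
    [[0,0,0],[-0.8,-0.9,0],1],
  ],
)

```text
t: 35.1
eef_pos: [0.5347, -0.2854, 0.1005]
tcp_rot: [-3.14, -0.002, 1.839]
contact_force: [0.9, -0.0, -7.2]
finger_gap: 0.0449
finger_force: 54.8
```

move_arm(
  steps=[
    [[0,0,0],[-0.8,-0.9,0],1],
    [[0,0,0],[-0.8,-0.9,0],1],
    [[0,0,0],[0,0,0],1],
    [[0,0,0],[0,0,0],1],
    [[0,0,0],[0,0,0],1],
  ],
)

```text
t: 35.6
eef_pos: [0.5031, -0.3344, 0.1008]
tcp_rot: [-3.141, -0.002, 1.84]
contact_force: [-0.5, 0.3, -6.7]
finger_gap: 0.0448
finger_force: 54.8
```

```bash
python3 go.py .504 -.3364 .0355 105.5
```

```text
t 35.60 [ 0.5031 -0.3344  0.1008] [-3.1410e+00 -1.9000e-03  1.8398e+00] gap 0.0448 q [-0.77 -1.04]
turn units -0.01 x -0.08 y 0.01 z 2.61
```

move_arm(
  steps=[
    [[0,0,0],[-0.05,0,0.6],1],
    [[0,0,0],[0,0,0.6],1],
    [[0,0,0],[0,0,0.6],1],
    [[0,0,0],[0,0,0.5],1],
    [[0,0,0],[0,0,0.27],1],
    [[0,0,0],[0,0,0],1],
    [[0,0,0],[0,0,0],1],
  ],
)

```text
t: 36.3
eef_pos: [0.5039, -0.337, 0.037]
tcp_rot: [3.141, 0.0, 1.84]
contact_force: [-0.3, 0.4, -5.9]
finger_gap: 0.0446
finger_force: 54.9
```

```bash
python3 go.py .504 -.3364 .0348 105.5
```

```text
t 36.30 [ 0.5039 -0.337   0.037 ] [3.1414e+00 4.0000e-04 1.8398e+00] gap 0.0446 q [-0.77 -1.04]
turn units -0.02 x 0.02 y 0.01 z 0.09
```

move_arm(
  steps=[
    [[0,0,0],[0,0,0.08],1],
    [[0,0,0],[0,0,0],1],
    [[0,0,0],[0,0,0],-0.3],
    [[0,0,0],[0,0,0],-0.3],
    [[0,0,0],[0,0,0],-0.3],
    [[0,0,0],[0,0,-0.7],-0.3],
    [[0,0,0],[0,0,-1],-0.3],
    [[0,0,0],[0,0,-1],-0.3],
    [[0,0,-1],[0,0,-1],-1],
    [[0,0,-1],[0,0,-1],-1],
  ],
)

```text
t: 37.3
eef_pos: [0.5039, -0.337, 0.1543]
tcp_rot: [3.141, 0.001, 2.044]
contact_force: [-0.6, -0.8, -1.1]
finger_gap: 0.0657
finger_force: 0.0
```

move_arm(
  steps=[
    [[0,0,-1],[0,0,-1],-1],
    [[0,0,-1],[0,0,-0.8],-1],
    [[0,0,-1],[0,0,0],-1],
    [[0,0,-1],[0,0,0],-1],
    [[0,0,-1],[0,0,0],-1],
    [[0,0,-1],[0,0,0],-1],
    [[0,0,-1],[0,0,0],-1],
    [[0,0,-1],[0,0,0],-1],
    [[0,0,-0.5],[0,0,0],-1],
    [[0,0,0],[0,0,0],-1],
  ],
)

```text
t: 38.3
eef_pos: [0.5038, -0.3369, 0.1983]
tcp_rot: [-3.141, 0.001, 2.89]
contact_force: [-0.5, -0.3, -0.3]
finger_gap: 0.087
finger_force: 0.0
```

```bash
python3 w.py w10; python3 go.py .49 .13 .2
```

```text
38.3 [ 0.5038 -0.3369  0.1983] [-3.1409e+00  1.1000e-03  2.8897e+00] 0.08698269200245706
t 38.35 [ 0.5038 -0.3369  0.1982] [-3.1411e+00  1.0000e-03  2.8887e+00] gap 0.0868 q [-0.77 -2.09]
turn units 0.00 x 5.21 y 17.94 z -0.07
```

move_arm(
  steps=[
    [[0,0,0],[0.3,1,0],-1],
    [[0,0,0],[0.3,1,0],-1],
    [[0,0,0],[0.3,1,0],-1],
    [[0,0,0],[0.3,1,0],-1],
    [[0,0,0],[0.3,1,0],-1],
    [[0,0,0],[0.3,1,0],-1],
    [[0,0,0],[0.3,1,0],-1],
    [[0,0,0],[0.3,1,0],-1],
    [[0,0,0],[0.3,1,0],-1],
    [[0,0,0],[0.3,1,0],-1],
  ],
)

```text
t: 39.35
eef_pos: [0.4934, -0.075, 0.198]
tcp_rot: [-3.142, 0.001, 2.888]
contact_force: [-0.1, 0.7, -0.7]
finger_gap: 0.0873
finger_force: 0.0
```

move_arm(
  steps=[
    [[0,0,0],[0.3,1,0],-1],
    [[0,0,0],[0.3,1,0],-1],
    [[0,0,0],[0.3,1,0],-1],
    [[0,0,0],[0.3,1,0],-1],
    [[0,0,0],[0.3,1,0],-1],
    [[0,0,0],[0.3,1,0],-1],
    [[0,0,0],[0.3,1,0],-1],
    [[0,0,0],[0,0.9,0],-1],
    [[0,0,0],[0,0,0],-1],
    [[0,0,0],[0,0,0],-1],
  ],
)

```text
t: 40.35
eef_pos: [0.4917, 0.1284, 0.1978]
tcp_rot: [-3.141, 0.001, 2.891]
contact_force: [-0.3, -0.6, -0.1]
finger_gap: 0.0869
finger_force: 0.0
```

move_arm(
  steps=[
    [[0,0,0],[0,0,0],-1],
    [[0,0,0],[0,0,0],-1],
  ],
)

```text
t: 40.55
eef_pos: [0.4916, 0.1274, 0.1976]
tcp_rot: [-3.141, -0.0, 2.888]
contact_force: [0.1, 0.5, 0.6]
finger_gap: 0.0869
finger_force: 0.0
```

```bash
python3 w.py w11;  python3 - <<'E'
from h import *
i,s=load('w10')
for c in blobs(i,'grey',300)[0]:
    r=rect('wrist',c,.008,s)[1:]; r2=rect('wrist',c,.048,s)[1:]
    if -400<r[0][1]<-250 and 380<r[0][0]<600: print('w10 floor',r,'top',r2)
i,s=load('w11')
for c in blobs(i,'grey',300)[0]:
    m=cv2.minAreaRect(c)
    if m[0][1]<270: print(np.round(m[0]),'z.018',rect('wrist',c,.018,s)[1:],(onplane('wrist',cv2.approxPolyDP(c,3,True),.018,s)[:,:2]*1000).round(1).tolist())
E
```

```text
40.55 [0.4916 0.1274 0.1976] [-3.1413e+00 -1.0000e-04  2.8882e+00] 0.08686141589764138
w10 floor (array([ 505.3, -335.6]), array([68.7, 67.8]), 15.5) top (array([ 495.5, -333.3]), array([60.5, 59.7]), 15.5)
w10 floor (array([ 445.6, -352.2]), array([ 41.6, 122. ]), 15.4) top (array([ 442.9, -347.8]), array([ 36.7, 107.4]), 15.4)
[193. 189.] z.018 (array([464.2,  -9.3]), array([59.8, 68.1]), 27.1) [[434.5, -1.2], [441.9, -31.5], [459.5, -42.4], [481.5, -38.8], [496.0, -15.0], [485.5, 13.4], [468.7, 24.1], [446.5, 19.9]]
[324. 142.] z.018 (array([452.6, 137.6]), array([18.4, 94.8]), 75.5) [[404.8, 141.9], [459.2, 126.3], [464.5, 130.3], [490.0, 119.2], [497.7, 122.6], [499.6, 129.8], [495.3, 135.2], [466.8, 139.2], [464.8, 143.9], [409.8, 157.7]]
[495. 139.] z.018 (array([492.7, 307.2]), array([82.8, 67.5]), 4.6) [[450.5, 330.5], [455.3, 271.0], [534.3, 277.6], [530.9, 343.0], [470.2, 338.9], [463.4, 331.4]]
[570. 117.] z.018 (array([489.4, 384.8]), array([87.7, 79.8]), 40.8) [[451.5, 402.2], [445.4, 380.5], [459.8, 352.7], [485.3, 342.9], [500.3, 345.0], [518.3, 357.5], [525.9, 379.4], [525.8, 400.6], [513.5, 424.0], [496.5, 430.2], [480.9, 428.1]]
[524.  59.] z.018 (array([422.3, 342.1]), array([ 38.3, 138.2]), 4.6) [[398.5, 408.8], [409.0, 272.7], [446.5, 275.2], [435.9, 411.5]]
```

```bash
python3 go.py .447 .1394 .027 165.5
```

```text
t 40.60 [0.4916 0.1275 0.1976] [-3.1413e+00 -2.0000e-04  2.8883e+00] gap 0.0872 q [ 0.03 -1.28]
turn units -0.00 x 1.85 y 0.02 z 6.82
```

move_arm(
  steps=[
    [[0,0,0],[0.6,0,0.8],-1],
    [[0,0,0],[0.6,0,1],-1],
    [[0,0,0],[0.65,0,1],-1],
    [[0,0,0],[0,0,1],-1],
    [[0,0,0],[0,0,1],-0.3],
    [[0,0,0],[0,0,0.7],-0.3],
    [[0,0,0],[0,0,0],-0.3],
    [[0,0,0],[0,0,0],-0.3],
    [[0,0,0],[0,0,0],-0.3],
  ],
  force=40,
)

```text
t: 41.5
eef_pos: [0.4476, 0.1397, 0.0609]
tcp_rot: [3.141, 0.002, 2.889]
contact_force: [-0.7, -0.3, 0.2]
finger_gap: 0.059
finger_force: 0.0
```

```bash
python3 go.py .447 .1394 .027 165.5
```

```text
t 41.50 [0.4476 0.1397 0.0609] [3.1411e+00 1.7000e-03 2.8894e+00] gap 0.0590 q [ 0.06 -1.25]
turn units 0.01 x 0.02 y -0.02 z 1.36
```

move_arm(
  steps=[
    [[0,0,0],[0,0,0.4],-0.3],
    [[0,0,0],[0,0,0.4],-0.3],
    [[0,0,0],[0,0,0.4],-0.3],
    [[0,0,0],[0,0,0.15],-0.3],
    [[0,0,0],[0,0,0],-0.3],
    [[0,0,0],[0,0,0],1],
    [[0,0,0],[0,0,0],1],
    [[0,0,0],[0,0,0],1],
    [[0,0,0],[0,0,0],1],
    [[0,0,0],[0,0,0],1],
  ],
)

```text
t: 42.5
eef_pos: [0.447, 0.1399, 0.0265]
tcp_rot: [3.141, 0.0, 2.89]
contact_force: [-0.7, -0.0, -0.2]
finger_gap: 0.0247
finger_force: 0.0
```

move_arm(
  steps=[
    [[0,0,0],[0,0,0],1],
    [[0,0,0],[0,0,0],1],
    [[0,0,0],[0,0,0],1],
    [[0,0,0],[0,0,0],1],
    [[0,0,0],[0,0,0],1],
    [[0,0,0],[0,0,0],1],
  ],
)

```text
t: 43.1
eef_pos: [0.4469, 0.1399, 0.0264]
tcp_rot: [3.142, 0.0, 2.89]
contact_force: [-0.7, -0.8, 3.4]
finger_gap: 0.0174
finger_force: 40.0
```

```bash
python3 go.py .4431 -.3446 .1 105.5
```

```text
t 43.10 [0.4469 0.1399 0.0264] [3.1416e+00 2.0000e-04 2.8898e+00] gap 0.0174 q [ 0.06 -1.25]
turn units 10.49 x -18.63 y -5.33 z -2.94
```

move_arm(
  steps=[
    [[0,0,0],[0,0,-0.5],1],
    [[0,0,0],[0,0,-1],1],
    [[0,0,0],[0,0,-1],1],
    [[0,0,1],[0,0,-0.5],1],
    [[0,0,1],[0,0,0],1],
    [[0,0,1],[0,0,0],1],
    [[0,0,1],[0,0,0],1],
    [[0,0,1],[0,0,0],1],
    [[0,0,1],[0,0,0],1],
    [[0,0,1],[0,0,0],1],
  ],
)

```text
t: 44.1
eef_pos: [0.4464, 0.1399, 0.1008]
tcp_rot: [-3.141, -0.001, 2.186]
contact_force: [0.1, 0.2, -0.9]
finger_gap: 0.0175
finger_force: 40.0
```

move_arm(
  steps=[
    [[0,0,1],[0,0,0],1],
    [[0,0,1],[0,0,0],1],
    [[0,0,1],[0,0,0],1],
    [[0,0,0.5],[0,0,0],1],
    [[0,0,0],[0,0,0],1],
    [[0,0,0],[0,0,0],1],
  ],
)

```text
t: 44.7
eef_pos: [0.4466, 0.1399, 0.101]
tcp_rot: [-3.141, -0.0, 1.841]
contact_force: [-0.5, -1.3, -2.6]
finger_gap: 0.0176
finger_force: 40.0
```

```bash
python3 go.py .4431 -.3446 .1 105.5
```

```text
t 44.70 [0.4466 0.1399 0.101 ] [-3.1408e+00 -2.0000e-04  1.8409e+00] gap 0.0176 q [ 0.06 -0.21]
turn units -0.00 x -18.64 y -5.31 z 0.04
```

move_arm(
  steps=[
    [[0,0,0],[-1,-0.28,0],1],
    [[0,0,0],[-1,-0.28,0],1],
    [[0,0,0],[-1,-0.28,0],1],
    [[0,0,0],[-1,-0.28,0],1],
    [[0,0,0],[-1,-0.28,0],1],
    [[0,0,0],[-1,-0.28,0],1],
    [[0,0,0],[-1,-0.28,0],1],
    [[0,0,0],[-1,-0.28,0],1],
    [[0,0,0],[-1,-0.28,0],1],
    [[0,0,0],[-1,-0.28,0],1],
  ],
)

```text
t: 45.7
eef_pos: [0.4456, -0.1207, 0.1012]
tcp_rot: [-3.141, -0.0, 1.841]
contact_force: [0.3, 0.3, -1.9]
finger_gap: 0.0175
finger_force: 40.0
```

move_arm(
  steps=[
    [[0,0,0],[-1,-0.28,0],1],
    [[0,0,0],[-1,-0.28,0],1],
    [[0,0,0],[-1,-0.28,0],1],
    [[0,0,0],[-1,-0.28,0],1],
    [[0,0,0],[-1,-0.28,0],1],
    [[0,0,0],[-1,-0.28,0],1],
    [[0,0,0],[-1,-0.28,0],1],
    [[0,0,0],[-1,-0.28,0],1],
    [[0,0,0],[-0.6,-0.28,0],1],
    [[0,0,0],[0,0,0],1],
  ],
)

```text
t: 46.7
eef_pos: [0.4422, -0.346, 0.1012]
tcp_rot: [3.141, 0.002, 1.838]
contact_force: [-0.3, 0.5, -2.1]
finger_gap: 0.0175
finger_force: 40.0
```

move_arm(
  steps=[
    [[0,0,0],[0,0,0],1],
    [[0,0,0],[0,0,0],1],
    [[0,0,0],[0,0,0],1],
  ],
)

```text
t: 47.0
eef_pos: [0.4421, -0.3421, 0.1012]
tcp_rot: [-3.141, -0.001, 1.841]
contact_force: [0.7, -0.3, -1.9]
finger_gap: 0.0176
finger_force: 40.0
```

```bash
python3 go.py .4431 -.3446 .036 105.5
```

```text
t 47.00 [ 0.4421 -0.3421  0.1012] [-3.1411e+00 -1.4000e-03  1.8411e+00] gap 0.0176 q [-0.86 -1.13]
turn units -0.00 x -0.11 y 0.01 z 2.61
```

move_arm(
  steps=[
    [[0,0,0],[-0.05,0,0.6],1],
    [[0,0,0],[0,0,0.6],1],
    [[0,0,0],[0,0,0.6],1],
    [[0,0,0],[0,0,0.5],1],
    [[0,0,0],[0,0,0.27],1],
    [[0,0,0],[0,0,0],1],
    [[0,0,0],[0,0,0],1],
  ],
)

```text
t: 47.7
eef_pos: [0.4428, -0.3449, 0.0372]
tcp_rot: [3.141, 0.0, 1.84]
contact_force: [0.2, -0.6, -2.5]
finger_gap: 0.0174
finger_force: 40.0
```

```bash
python3 go.py .4431 -.3446 .0346 105.5
```

```text
t 47.70 [ 0.4428 -0.3449  0.0372] [3.1415e+00 3.0000e-04 1.8401e+00] gap 0.0174 q [-0.86 -1.13]
turn units -0.01 x 0.01 y 0.02 z 0.11
```

move_arm(
  steps=[
    [[0,0,0],[0,0,0.1],1],
    [[0,0,0],[0,0,0],1],
    [[0,0,0],[0,0,0],0.35],
    [[0,0,0],[0,0,0],0.35],
    [[0,0,0],[0,0,0],0.35],
    [[0,0,0],[0,0,-0.7],0.35],
    [[0,0,0],[0,0,-1],0.35],
    [[0,0,0],[0,0,-1],0.35],
    [[0,0,0],[0,0,-1],-1],
    [[0,0,0],[0,0,-1],-1],
  ],
)

```text
t: 48.7
eef_pos: [0.4425, -0.3448, 0.1532]
tcp_rot: [3.142, 0.0, 1.84]
contact_force: [-0.4, -0.7, 0.2]
finger_gap: 0.0373
finger_force: 0.0
```

move_arm(
  steps=[
    [[0,0,0],[-1,0.4,-1],-1],
    [[0,0,0],[-1,0.4,-1],-1],
    [[0,0,0],[-1,0.4,-1],-1],
    [[0,0,0],[0,0,0],-1],
    [[0,0,0],[0,0,0],-1],
    [[0,0,0],[0,0,0],-1],
  ],
)

```text
t: 49.3
eef_pos: [0.4901, -0.4075, 0.2256]
tcp_rot: [-3.14, -0.004, 1.84]
contact_force: [0.8, 0.5, 0.1]
finger_gap: 0.083
finger_force: 0.0
```

```bash
python3 w.py w12; python3 - <<'E'
from h import *
i,s=load('w12'); b,_=ctrl.read_camera('scene')
out=np.vstack([cv2.resize(i[60:260,160:480],(480,300)),cv2.resize(b[90:280,150:454],(480,300))]); save('fin',out)
E
```

```text
49.3 [ 0.4901 -0.4075  0.2256] [-3.1398 -0.004   1.8399] 0.08297534212388082
```

View pics/fin.png

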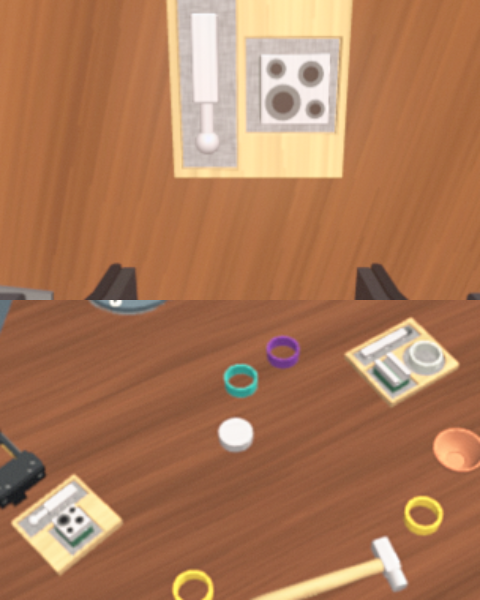

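The last picture shows the punch (205,80) and doming block (295,90) in board2's pockets, and all three pieces in board3 (405,360). The bench block, hammer, bowl and coloured rings are where they were.

```bash
python3 -c "
from station import ctrl
print(ctrl.job_done())"
```

```text
the job is handed in; nothing more can be done
None
```

Both kits are made up and handed in at about 49 s: all five pieces look flat in their pockets in the final pictures, groove and hollows up, and the bench block, hammer, bowl and coloured rings were left alone.

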